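Clamp a circuit board in the spring board vice

TASK

Take the green circuit board out of the black tray and clamp it in the blue spring board vice for soldering: component side up, level, with its two short ends in the grooves of the two sprung jaws, left to centre itself between them. The tray only lets you take the board by its short ends, so set it down on the bare bench and take it again by its long sides; leave the blue board in the tray.

Things in the scene. Friction and masses are not known exactly. Their poses are not given: they have to be found in the camera images.
- board_green: Green circuit board, 50 (x) by 70 mm (y), laminate 2 mm thick, on four 5 mm thick brass stand-offs at x +-21.5, y +-31.5 mm, reaching 10 mm below the laminate. Origin 3 mm below the laminate's mid-thickness, 8 mm above the feet; z up on the component side, parts to 14 mm above origin. Hold it by its edges (parts are not solid). About 45 g. Starts in either tray pocket, feet on the floor.
- board_blue: Smaller blue circuit board, 42 mm (x) by 58 mm (y), same thickness, stand-offs and origin as the green one; it stands in the tray's other pocket and stays there.
- board_tray: Black tray, fixed, 126 (x) by 84 (y) by 20 mm high; origin centre of underside. Two pockets, 55 by 73 mm (long side along y), centres at x = -29 and +29 mm, floor 3 mm above the bench. Side walls close to the green board's long sides rise 5 mm above its top. End walls at y = +-39 mm have cut-outs down to the floor, 40 mm wide, centred on each pocket, for fingers. The bench midway between tray and vice is bare.
- vice: Spring board vice, fixed. Origin centre of underside, z up. Blue base 72 (x) by 200 mm (y), top at z 13 mm; end blocks at y +-90, 44 mm high; two guide rods along y at x +-17, z 30 mm. Two jaws on them are sprung towards the middle: carriage 56 mm wide up to z 42, above it an upright 30 mm wide (x), top at z 68 mm. Clamped, the board's origin is at x 0, y 0, z 57 mm, its y along the vice's y, either way round.
- groove_a (a point): Middle of the back wall of the groove in the jaw at the vice's +y side; moves with the jaw. At rest at vice y +32, z 60 mm. The groove runs along x and opens towards the middle: 3 mm high at the back wall, its flanks flare 30 degrees up and down to 9 mm at the mouth, 5 mm nearer the middle (lip noses at y 27 mm at rest). z up.
- groove_b (a point): The same for the jaw at the vice's -y side: at rest at vice y -32, z 60 mm, lip noses at y -27 mm. The back walls are thus 64 mm apart at rest, less than the board's 70 mm.
- jaw_a (a joint): Travel (m) of the jaw at the vice's +y side: 0 at rest, grows outward to the stop at 0.016; spring force 4 N at 0, 10 N at the stop. About 0.003 with the board centred. When one jaw is pushed open some 13 mm by the board's first end, the other end comes down clear of the other jaw's lips.
- jaw_b (a joint): The same for the jaw at the vice's -y side (0 at rest, grows outward, towards -y).
There are look-alikes about, which are no part of the job. Several things look just like the board_green: the one meant starts farthest to the robot's right.

How it is judged:
At the end, for the whole second after the job is handed in: Green board released, at rest, component side up in both jaw grooves: within 6 mm of the vice's middle along x, 3 mm along y, 2.5 mm of its height; level and in line with the vice (either way round) within 0.06 rad; both jaws 1 to 5.5 mm open (x of board_green in the frame of vice between -0.006 and 0.006 m and y of board_green in the frame of vice between -0.003 and 0.003 m and z of board_green in the frame of vice between 0.0545 and 0.0595 m and angle between the y axis of board_green and the y axis of vice, either way round below 0.06 rad and angle between board_green's own z axis and vertical below 0.06 rad and value of joint jaw_a between 0.001 and 0.0055 m and value of joint jaw_b between 0.001 and 0.0055 m and linear speed of board_green below 0.01 m/s); the robot touches nothing.
It fails at once if the blue board is shifted by more than 20 mm (distance of board_blue from where it was at the start of the episode above 0.02 m).
It also fails if it takes over 54 s, if anything falls off the work surface, if the arm or the gripper's body presses on something with over 40 N, if the wrist force passes 120 N, or if a joint passes its speed limit or range.

ROBOT

A 6-joint arm with a two-finger parallel gripper is mounted at the origin on a cart in front of the work surface, level with it; the furniture and walls round the work are solid. World frame = base frame: x ahead of the robot, y to its left, z up, the work surface at z = 0. Lengths are in m, angles in rad, forces in N, time in s.
With the tool pointing down it reaches from about 0.3 to 0.875 m from the base axis. Payload 6.4 kg.
Tool frame: the origin (TCP) lies midway between the tips of the shut fingers; the grasp point (between the pads) lies 19 mm behind it; z points along the fingers, y is the direction in which the jaws open and shut (so a half turn about z gives the same grasp; the last joint's range is limited). The gripper opens to 85 mm and grips with 20 to 120 N. Pads are 22 mm wide; open, the fingers measure 114 mm over their backs; the gripper's body (76 mm by 85 mm) begins 54 mm behind the grasp point. The pads swing forward as they close: fully open they stand 13 mm farther back than shut.
Start: joints at [-1.312, 0.181, 1.607, -0, 1.354, -0.206], TCP at [0.258, -0.514, 0.231] pointing down, gripper open.
Joint ranges: [-2.99, 2.99], [-0.89, 2.07], [0.3, 2.58], [-1.14, 4.28], [0, 2.63], [-3.12, 3.12]. Speed limits (rad/s): [2.57, 2.57, 3.01, 3.14, 3.14, 3.14].

INTERFACE

Orientations are given as a unit quaternion [w, x, y, z].
In Python, from bench import ctrl gives the robot as it stands.
- The arm moves only by the tool apply_moves, never from a script. Its argument "plan" is a list of rows, each an object with "translation": the shift along the tool's x, y, z in m, a list of three; "angular": the turn, a rotation vector about the tool's x, y, z in rad, a list of three; "hand": the finger opening in m, from 0 to 0.0854. In form: [{"translation": [x, y, z], "angular": [rx, ry, rz], "hand": hand}, ...]. A call has 1 to 10 rows; each row shifts and turns the commanded pose from where the row before left it, along the tool's axes as they then stand; what a row does not reach is not made up. A row lasts 1/8 s, in which the tool goes at most 62.5 mm and 10.7 degrees, less where a joint would pass 70% of its speed; a pose out of reach is approached as far as the arm can. A call with a gripper value outside its range is refused whole. The fingers move at their own pace and stop on an object; the grip force is fixed at half the most. Time passes only in rows, so rows that do not move let the fingers close. It gives the time, the measured TCP pose, the force and the opening at its end, in the units of the state.
- ctrl.get_obs(): the state, without advancing time (a new reading comes with each control period).
- ctrl.camera(name): name is "scene" or "top" or "wrist"; returns a dict with "img" (400x640x3 uint8, red, green, blue), "K" (3x3 intrinsics, pixels), "k1" (the pictures are not rectified: a ray, as slopes to the right and down, at radius r is drawn at 1 + k1 r^2 times it, then the intrinsics apply), "eye" and "orientation" of the camera in the world. Camera axes: x right, y up, looking along -z (the intrinsics and any distortion apply to the point x, -y, -z); pixel columns grow to the right and rows downward; lengths in m; the calibration is good to about 2 mm. A picture is of the moment at which its call begins. There is no depth.
- ctrl.hand_in(): hands the job in, once; it reports no verdict.
The state is a dict: "time_s": time; "q": joint angles; "dq": joint speeds; "joint_efforts": joint torques, N m; "eef_pos": TCP position; "eef_rot": TCP orientation; "wrist_force": force on the tool from outside, world axes, zero at the start; "torque": the same for the moment, N m; "opening": opening from 0.0 (shut) to 1.0 (fully open).
Only numpy, scipy, OpenCV 4.12 (cv2) and the standard library are available. Lean on these libraries where they do the work, as an engineer would, in place of code of your own. Each camera call takes 0.05 s, during which the arm holds its last target.

## Working session

There is one attempt and no reset: what is moved stays moved. The work goes in short steps, Python scripts to look and compute and a tool call to move; the robot and the scene stay as the last step left them, time stands still between calls to the robot, and variables do not carry over. Pictures are saved under pics/ and viewed, and the job is handed in when it is done.

Besides the shell and the picture viewer there is one more tool, called after "Emit:" as a command line: name --argument value ..., lists and objects as JSON in quotes. apply_moves: Moves the arm, as the interface text tells. Its arguments: {"type":"object","properties":{"plan":{"type":"array","items":{"type":"object","properties":{"translation":{"type":"array","items":{"type":"number"}},"angular":{"type":"array","items":{"type":"number"}},"hand":{"type":"number"}}}}},"required":["plan"]}

```bash
ls; mkdir -p pics; python3 - <<'E'
from bench import ctrl
import cv2,numpy as np
o=ctrl.get_obs();print(o)
for n in ["scene","top","wrist"]:
    c=ctrl.camera(n);cv2.imwrite(f"pics/{n}0.png",c["img"][:,:,::-1]);print(n,c["K"],c["k1"],c["eye"],c["orientation"])
E
```

```text
pics
{'time_s': 0.0, 'q': array([-1.31229753e+00,  1.81539178e-01,  1.60805360e+00, -1.23920374e-05,
        1.35380265e+00, -2.06293324e-01]), 'dq': array([-1.44506977e-04, -1.36558984e-03, -5.26865153e-05, -4.95198291e-04,
        1.42660039e-03, -2.05034871e-03]), 'joint_efforts': array([-1.34380003e-03, -4.44872189e+01, -3.51337123e+01, -4.99698563e-04,
        9.29112837e-03,  2.15682815e-05]), 'eef_pos': array([ 0.25760113, -0.51342328,  0.23036318]), 'eef_rot': array([-9.00920593e-04,  9.73116649e-01,  2.30311040e-01, -2.95734079e-05]), 'wrist_force': array([ 0.15742079, -0.34924978, -0.48464516]), 'torque': array([-0.02573242,  0.02445376, -0.00304348]), 'opening': 0.9982018842112445}
scene [[480.58903201   0.         314.53437331]
 [  0.         480.58903201 201.17355317]
 [  0.           0.           1.        ]] -0.00750159698703351 [-0.4765025   0.39407022  0.71681742] [-0.43470892 -0.24969686  0.42189984  0.75543376]
top [[513.63671783   0.         324.41964644]
 [  0.         513.63671783 201.87803292]
 [  0.           0.           1.        ]] -0.11497647443086616 [ 0.30443297 -0.12641787  1.47759976] [-0.70017884 -0.04239023  0.03961787  0.71160599]
wrist [[297.69520834   0.         323.38986159]
 [  0.         297.69520834 196.13047725]
 [  0.           0.           1.        ]] -0.014991111115200665 [ 0.31928612 -0.48206093  0.37404908] [ 0.843006   -0.11640107  0.07250403 -0.52012964]
```

View pics/scene0.png

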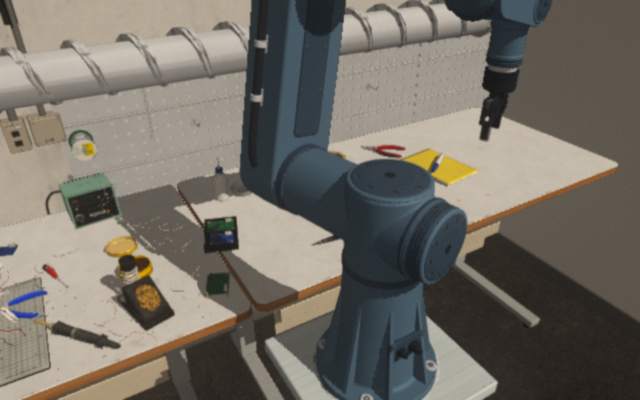

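View pics/top0.png

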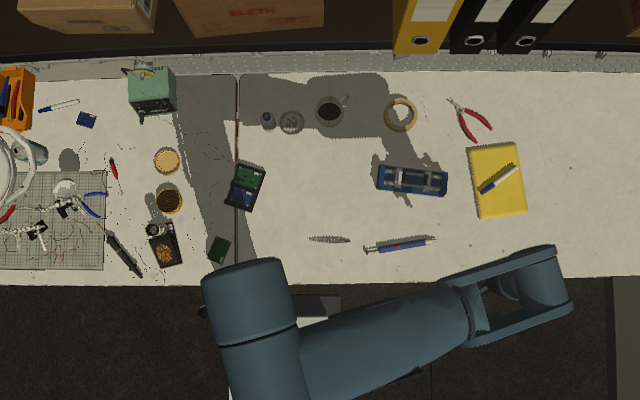

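View pics/wrist0.png

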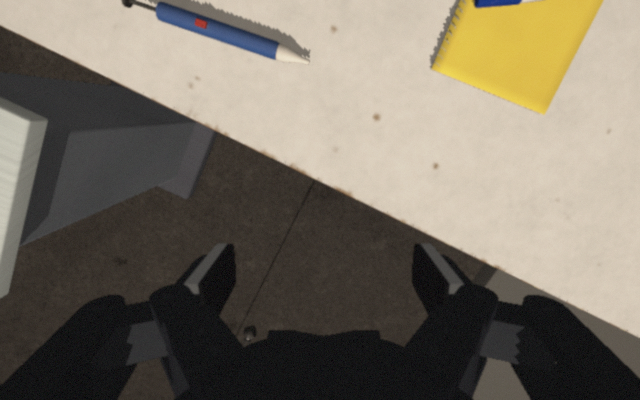

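```bash
cat > h.py <<'E'
import numpy as np,cv2
from scipy.spatial.transform import Rotation as R
def rot(q): return R.from_quat([q[1],q[2],q[3],q[0]])
def ray(c,uv):
    uv=np.atleast_2d(np.float64(uv)); K=c["K"]
    d=np.array([c["k1"],0,0,0,0.])
    p=cv2.undistortPoints(uv.reshape(-1,1,2),K,d).reshape(-1,2)
    v=np.c_[p[:,0],-p[:,1],-np.ones(len(p))]
    return rot(c["orientation"]).apply(v)
def plane(c,uv,z):
    v=ray(c,uv);e=np.array(c["eye"])
    return e+v*((z-e[2])/v[:,2])[:,None]
def proj(c,P):
    P=np.atleast_2d(P)
    v=rot(c["orientation"]).inv().apply(P-np.array(c["eye"]))
    x=np.c_[v[:,0],-v[:,1]]/-v[:,2:3]
    r2=(x**2).sum(1,keepdims=True); x=x*(1+c["k1"]*r2)
    return x@c["K"][:2,:2].T+c["K"][:2,2]
def save(c,name,crop=None,s=1):
    im=c["img"][:,:,::-1]
    if crop: im=im[crop[1]:crop[3],crop[0]:crop[2]]
    cv2.imwrite("pics/"+name,cv2.resize(im,None,fx=s,fy=s,interpolation=cv2.INTER_CUBIC))
def move_to(o,p,q):
    "tool frame delta from obs pose"
    r=rot(o["eef_rot"]); rt=rot(q) if not isinstance(q,R) else q
    return r.inv().apply(np.array(p)-o["eef_pos"]), (r.inv()*rt).as_rotvec()
E
python3 - <<'E'
from h import *
from bench import ctrl
c=ctrl.camera("top")
save(c,"topA.png",(190,130,470,280),2.8)
for n,uv,z in [("tray",(245,187),.02),("green",(249,177),.016),("other",(219,249),.01),("vice",(412,180),.03)]: print(n,plane(c,uv,z).round(3))
o=ctrl.get_obs();r=rot(o["eef_rot"]);print(r.as_matrix().round(3))
w=ctrl.camera("wrist"); print(r.inv().apply(w["eye"]-o["eef_pos"]), (r.inv()*rot(w["orientation"])).as_matrix().round(3))
E
```

```text
tray [[0.521 0.106 0.02 ]]
green [[0.551 0.095 0.016]]
other [[0.345 0.182 0.01 ]]
vice [[ 0.532 -0.373  0.03 ]]
[[ 0.894  0.448 -0.   ]
 [ 0.448 -0.894  0.001]
 [ 0.    -0.001 -1.   ]]
[ 0.06925131 -0.00070645 -0.14350991] [[ 0.     0.962  0.272]
 [ 1.    -0.    -0.   ]
 [-0.     0.272 -0.962]]
```

View pics/topA.png

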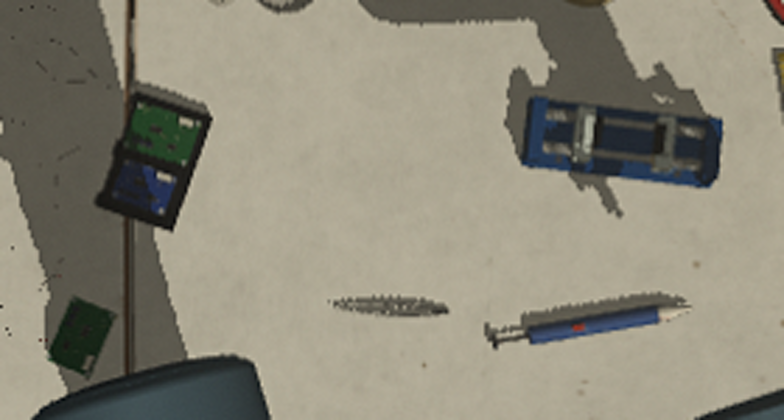

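```bash
cat >> h.py <<'E'
def down(phi): # tool x at yaw phi (deg), z down
    a=np.radians(phi);return R.from_matrix(np.array([[np.cos(a),np.sin(a),0],[np.sin(a),-np.cos(a),0],[0,0,-1.]]))
def rows(o,p,q,n,start=None):
    "print n tool-frame rows from measured (or given start) pose to p,q"
    p0,r0=(np.array(o["eef_pos"]),rot(o["eef_rot"])) if start is None else start
    p0=np.array(p0);dv=(r0.inv()*q).as_rotvec();P=p0.copy();Rc=r0
    for i in range(n):
        tgt=p0+(np.array(p)-p0)*(i+1)/n; Rn=r0*R.from_rotvec(dv*(i+1)/n)
        t=Rc.inv().apply(tgt-P).round(4);a=(Rc.inv()*Rn).as_rotvec().round(3)
        print({"translation":t.tolist(),"angular":a.tolist()})
        P=P+Rc.apply(t);Rc=Rc*R.from_rotvec(a)
    return P,Rc
E
python3 - <<'E'
from h import *
from bench import ctrl
rows(ctrl.get_obs(),[.54,-.37,.27],down(-7),7)
E
```

```text
{'translation': [0.0453, -0.0003, -0.0056], 'angular': [-0.0, 0.0, 0.084]}
{'translation': [0.045, -0.0041, -0.0056], 'angular': [-0.0, 0.0, 0.084]}
{'translation': [0.0446, -0.0078, -0.0055], 'angular': [-0.0, 0.0, 0.084]}
{'translation': [0.0438, -0.0116, -0.0056], 'angular': [-0.0, 0.0, 0.083]}
{'translation': [0.0426, -0.0151, -0.0056], 'angular': [-0.001, 0.0, 0.084]}
{'translation': [0.0412, -0.0187, -0.0056], 'angular': [0.0, 0.0, 0.084]}
{'translation': [0.0396, -0.022, -0.0056], 'angular': [0.0, 0.0, 0.084]}
```

Emit:
apply_moves --plan '[{"translation": [0.045, 0, -0.006], "angular": [0, 0, 0.084], "hand": 0.085}, {"translation": [0.045, -0.004, -0.006], "angular": [0, 0, 0.084], "hand": 0.085}, {"translation": [0.045, -0.008, -0.006], "angular": [0, 0, 0.084], "hand": 0.085}, {"translation": [0.044, -0.012, -0.006], "angular": [0, 0, 0.084], "hand": 0.085}, {"translation": [0.043, -0.015, -0.006], "angular": [0, 0, 0.084], "hand": 0.085}, {"translation": [0.041, -0.019, -0.006], "angular": [0, 0, 0.084], "hand": 0.085}, {"translation": [0.04, -0.022, -0.006], "angular": [0, 0, 0.084], "hand": 0.085}, {"translation": [0, 0, 0], "angular": [0, 0, 0], "hand": 0.085}]'

```text
time_s: 1.25
eef_pos: [0.5436, -0.368, 0.2735]
eef_rot: [-0.0, 0.998, -0.06, 0.0]
wrist_force: [-0.7, -0.6, -0.1]
opening: 0.997
```

```bash
python3 - <<'E'
from h import *
from bench import ctrl
import pickle
w=ctrl.camera("wrist");o=ctrl.get_obs();pickle.dump((w,o),open("vice.pkl","wb"));save(w,"wv.png",None,1.25);print(o["eef_pos"],o["q"],w["eye"],o["time_s"])
E
```

```text
[ 0.54198237 -0.36898467  0.27301894] [-7.78258905e-01  3.29121431e-01  1.34112721e+00 -2.33169687e-04
  1.47163263e+00  9.12588483e-01] [ 0.61186569 -0.37541518  0.41707377] 1.3
```

View pics/wv.png

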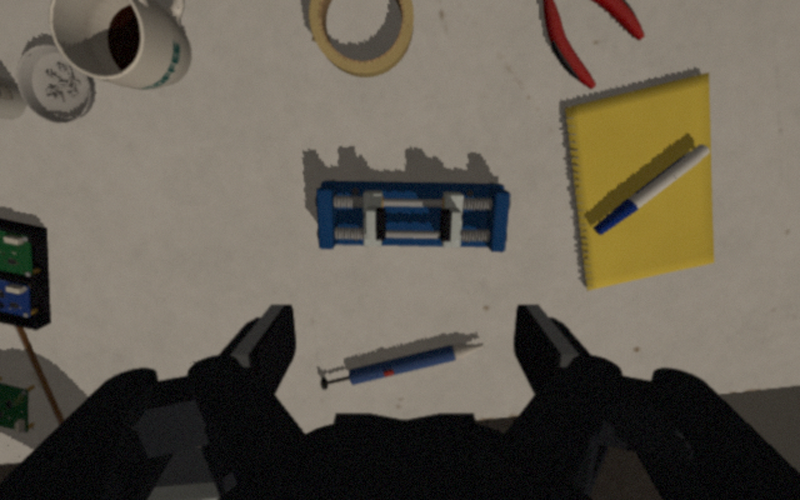

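```bash
python3 - <<'E'
from h import *
import pickle
w,o=pickle.load(open("vice.pkl","rb"));save(w,"wvz.png",(245,135,415,210),4.6)
E
```

```text
(no output)
```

View pics/wvz.png

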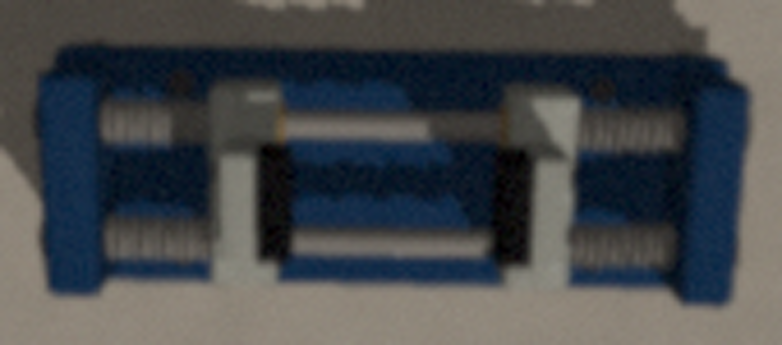

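```bash
python3 - <<'E'
from h import *
import pickle
w,o=pickle.load(open("vice.pkl","rb"))
f=lambda pts,z:plane(w,np.array(pts)/4.6+[245-.4,135-.4],z)
B=f([[43,78],[748,86],[50,292],[730,303]],.044);print("blocks",B.round(4),B.mean(0))
for a,b in [(0,1),(2,3),(0,2),(1,3)]: 
    d=B[b]-B[a];print(a,b,np.linalg.norm(d),np.degrees(np.arctan2(d[1],d[0])))
Bs=f([[62,45],[725,62]],.013);d=Bs[1]-Bs[0];print("base far",Bs.round(4),np.linalg.norm(d),np.degrees(np.arctan2(d[1],d[0])))
U=f([[218,150],[575,155],[213,280],[570,285]],.068);print("upright",U.round(4),U.mean(0))
for a,b in [(0,1),(2,3),(0,2),(1,3)]: 
    d=U[b]-U[a];print(a,b,np.linalg.norm(d),np.degrees(np.arctan2(d[1],d[0])))
E
```

```text
blocks [[ 0.5755 -0.2837  0.044 ]
 [ 0.5505 -0.474   0.044 ]
 [ 0.5156 -0.2747  0.044 ]
 [ 0.4893 -0.4662  0.044 ]] [ 0.53271996 -0.37464869  0.044     ]
0 1 0.19188728712307818 -97.4789879165995
2 3 0.19325351918618192 -97.8052014016061
0 2 0.060572226155976266 171.45478048295197
1 3 0.06166247256795859 172.7402638481556
base far [[ 0.5813 -0.2834  0.013 ]
 [ 0.5533 -0.4758  0.013 ]] 0.19441873403737825 -98.28728139476428
upright [[ 0.5542 -0.3311  0.068 ]
 [ 0.5419 -0.4224  0.068 ]
 [ 0.5199 -0.3247  0.068 ]
 [ 0.5073 -0.4184  0.068 ]] [ 0.53080276 -0.37415051  0.068     ]
0 1 0.09212373338499188 -97.64495971691618
2 3 0.09457063647010464 -97.67245388321876
0 2 0.03487379286929031 169.3640565990117
1 3 0.03487730763169782 173.38547979152838
```

```bash
python3 - <<'E'
from h import *
from bench import ctrl
rows(ctrl.get_obs(),[.555,.10,.15],down(-17),9)
E
```

```text
{'translation': [-0.0048, -0.0519, 0.0137], 'angular': [0.0, 0.0, 0.02]}
{'translation': [-0.0058, -0.0518, 0.0136], 'angular': [0.0, 0.0, 0.019]}
{'translation': [-0.0069, -0.0517, 0.0137], 'angular': [0.0, 0.0, 0.02]}
{'translation': [-0.0078, -0.0515, 0.0137], 'angular': [0.0, 0.0, 0.02]}
{'translation': [-0.0089, -0.0514, 0.0137], 'angular': [0.0, 0.0, 0.019]}
{'translation': [-0.0098, -0.0512, 0.0136], 'angular': [0.0, 0.0, 0.02]}
{'translation': [-0.0109, -0.051, 0.0137], 'angular': [0.0, 0.0, 0.019]}
{'translation': [-0.0119, -0.0507, 0.0137], 'angular': [0.0, 0.0, 0.02]}
{'translation': [-0.0128, -0.0505, 0.0136], 'angular': [0.0, 0.0, 0.02]}
```

Emit:
apply_moves --plan '[{"translation": [-0.005, -0.052, 0.005], "angular": [0, 0, 0.02], "hand": 0.085}, {"translation": [-0.006, -0.052, 0.01], "angular": [0, 0, 0.02], "hand": 0.085}, {"translation": [-0.007, -0.052, 0.015], "angular": [0, 0, 0.02], "hand": 0.085}, {"translation": [-0.008, -0.0515, 0.015], "angular": [0, 0, 0.02], "hand": 0.085}, {"translation": [-0.009, -0.051, 0.015], "angular": [0, 0, 0.019], "hand": 0.085}, {"translation": [-0.01, -0.051, 0.015], "angular": [0, 0, 0.02], "hand": 0.085}, {"translation": [-0.011, -0.051, 0.016], "angular": [0, 0, 0.02], "hand": 0.085}, {"translation": [-0.012, -0.051, 0.016], "angular": [0, 0, 0.02], "hand": 0.085}, {"translation": [-0.013, -0.051, 0.016], "angular": [0, 0, 0.02], "hand": 0.085}, {"translation": [0, 0, 0], "angular": [0, 0, 0], "hand": 0.085}]'

```text
time_s: 2.55
eef_pos: [0.5529, 0.102, 0.1485]
eef_rot: [0.0, 0.989, -0.149, -0.002]
wrist_force: [0.4, 0.0, 0.2]
opening: 0.992
```

```bash
python3 - <<'E'
from h import *
from bench import ctrl
import pickle
w=ctrl.camera("wrist");o=ctrl.get_obs();pickle.dump((w,o),open("tray.pkl","wb"));save(w,"wt.png",(200,60,460,260),3);print(o["eef_pos"],o["q"],w["eye"],o["time_s"],o["dq"].round(3))
E
```

```text
[0.55377185 0.1002828  0.14934522] [-3.14074691e-02  2.42255823e-01  1.70925881e+00 -5.97159193e-04
  1.19215266e+00  1.83909650e+00] [0.61928601 0.08252072 0.29177028] 2.6 [-0.046 -0.015 -0.017 -0.009  0.002 -0.007]
```

View pics/wt.png

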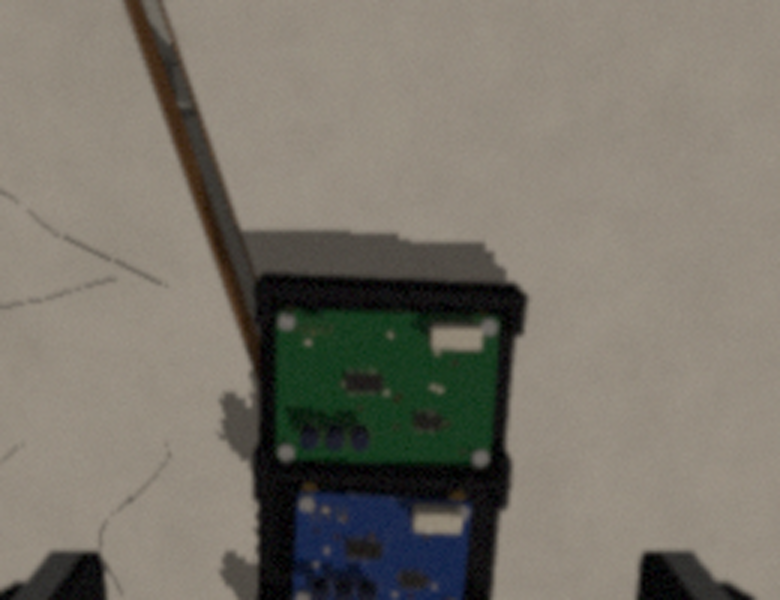

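```bash
python3 - <<'E'
from h import *
import pickle
w,o=pickle.load(open("tray.pkl","rb"))
im=w["img"][:,:,::-1]
hsv=cv2.cvtColor(np.ascontiguousarray(im),cv2.COLOR_BGR2HSV)
m=((hsv[...,0]>50)&(hsv[...,0]<80)&(hsv[...,1]>100)&(hsv[...,2]>30)).astype(np.uint8)
m[:,:200]=0
m=cv2.morphologyEx(m,cv2.MORPH_CLOSE,np.ones((9,9)))
cs,_=cv2.findContours(m,0,2);c=max(cs,key=cv2.contourArea);box=cv2.boxPoints(cv2.minAreaRect(c));print(box)
P=plane(w,box,.0155);print("edges",P.round(4),P.mean(0))
g=lambda a:np.array(a)/3+[200-.33,60-.33]
B=plane(w,g([[287,321],[490,327],[481,459],[287,453]]),.0158);print(B.round(4),B.mean(0))
for p in (P,B):
  for i in range(4):
    d=p[(i+1)%4]-p[i];print(np.linalg.norm(d).round(4),np.degrees(np.arctan2(d[1],d[0])).round(2))
E
```

```text
[[290.2971  212.57188]
 [292.31943 162.01277]
 [366.4009  164.97603]
 [364.37857 215.53514]]
edges [[0.5371 0.1414 0.0155]
 [0.5839 0.1235 0.0155]
 [0.5608 0.058  0.0155]
 [0.5128 0.0727 0.0155]] [0.54862892 0.09887787 0.0155    ]
[[0.5789 0.1221 0.0158]
 [0.5584 0.0619 0.0158]
 [0.517  0.0761 0.0158]
 [0.5376 0.136  0.0158]] [0.54797999 0.09902233 0.0158    ]
0.0501 -20.99
0.0694 -109.39
0.0503 162.93
0.0729 70.48
0.0636 -108.8
0.0437 161.16
0.0634 71.03
0.0435 -18.56
```

```bash
python3 - <<'E'
from h import *
from bench import ctrl
o=ctrl.get_obs();print(o["eef_pos"],rot(o["eef_rot"]).as_matrix().round(3))
s=rows(o,[.548,.099,.05],down(-18.9),3)
rows(o,[.548,.099,-.001],down(-18.9),2,s)
E
```

```text
[0.55377185 0.1002828  0.14934522] [[ 0.955 -0.295 -0.002]
 [-0.295 -0.955 -0.   ]
 [-0.002  0.001 -1.   ]]
{'translation': [-0.0017, 0.0009, 0.0331], 'angular': [0.0, 0.001, 0.01]}
{'translation': [-0.0016, 0.001, 0.0331], 'angular': [0.001, 0.0, 0.01]}
{'translation': [-0.0017, 0.001, 0.0332], 'angular': [0.0, 0.001, 0.01]}
{'translation': [0.0, -0.0, 0.0255], 'angular': [0.0, -0.0, 0.0]}
{'translation': [0.0, -0.0, 0.0255], 'angular': [0.0, -0.0, 0.0]}
```

Emit:
apply_moves --plan '[{"translation": [-0.0017, 0.001, 0.033], "angular": [0, 0.001, 0.01], "hand": 0.0854}, {"translation": [-0.0017, 0.001, 0.033], "angular": [0, 0.001, 0.01], "hand": 0.0854}, {"translation": [-0.0017, 0.001, 0.033], "angular": [0, 0, 0.01], "hand": 0.0854}, {"translation": [0, 0, 0], "angular": [0, 0, 0], "hand": 0.0854}, {"translation": [0, 0, 0], "angular": [0, 0, 0], "hand": 0.0854}, {"translation": [0, 0, 0], "angular": [0, 0, 0], "hand": 0.0854}]'

```text
time_s: 3.35
eef_pos: [0.5508, 0.0981, 0.0532]
eef_rot: [-0.0, 0.986, -0.166, 0.003]
wrist_force: [-0.5, -0.7, 0.3]
opening: 1.003
```

```bash
python3 - <<'E'
from h import *
from bench import ctrl
o=ctrl.get_obs();print(o["eef_pos"],rot(o["eef_rot"]).as_matrix().round(3))
w=ctrl.camera("wrist");save(w,"wt2.png",(100,60,540,400),1.7)
import pickle;pickle.dump((w,o),open("tray2.pkl","wb"))
s=rows(o,[.548,.099,-.001],down(-18.9),2)
E
```

```text
[0.55084969 0.09807764 0.05324769] [[ 0.945 -0.326  0.005]
 [-0.326 -0.945 -0.001]
 [ 0.005 -0.001 -1.   ]]
{'translation': [-0.0016, 0.0001, 0.0271], 'angular': [-0.0, -0.003, -0.001]}
{'translation': [-0.0016, 0.0, 0.0271], 'angular': [-0.001, -0.002, -0.002]}
```

View pics/wt2.png

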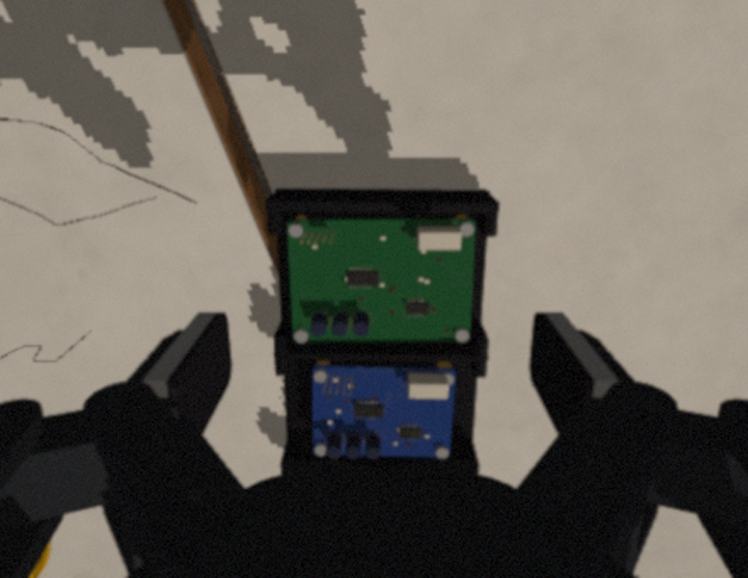

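```bash
python3 - <<'E'
from h import *
import pickle
w,o=pickle.load(open("tray2.pkl","rb"))
g=lambda a:np.array(a)/1.7+[100-.2,60-.2]
B=plane(w,g([[296,231],[467,229],[462,336],[301,336]]),.0158);print(B.round(4),B.mean(0))
for i in range(4):
    d=B[(i+1)%4]-B[i];print(np.linalg.norm(d).round(4),np.degrees(np.arctan2(d[1],d[0])).round(2))
E
```

```text
[[0.5783 0.1224 0.0158]
 [0.5583 0.0621 0.0158]
 [0.517  0.0763 0.0158]
 [0.5377 0.1364 0.0158]] [0.54782969 0.09931627 0.0158    ]
0.0636 -108.34
0.0437 161.02
0.0635 70.97
0.043 -18.98
```

Emit:
apply_moves --plan '[{"translation": [-0.0016, 0, 0.022], "angular": [0, -0.003, -0.001], "hand": 0.0854}, {"translation": [-0.0014, 0, 0.022], "angular": [0, -0.002, -0.001], "hand": 0.0854}, {"translation": [0, 0, 0.009], "angular": [0, 0, 0], "hand": 0.0854}, {"translation": [0, 0, 0], "angular": [0, 0, 0], "hand": 0.0854}, {"translation": [0, 0, 0], "angular": [0, 0, 0], "hand": 0.0854}]'

```text
time_s: 4.03
eef_pos: [0.5473, 0.0996, -0.0007]
eef_rot: [-0.0, 0.986, -0.164, -0.001]
wrist_force: [0.2, -0.3, -0.4]
opening: 1.004
```

```bash
python3 - <<'E'
from h import *
from bench import ctrl
o=ctrl.get_obs();print(o["eef_pos"],o["wrist_force"],rot(o["eef_rot"]).as_matrix().round(3))
w=ctrl.camera("wrist");save(w,"wt3.png",(100,60,540,400),1.7)
rows(o,[.548,.099,-.001],down(-18.9),1)
E
```

```text
[ 0.5473442   0.09964665 -0.00069122] [ 0.15434821 -0.26713317 -0.43762073] [[ 0.946 -0.324 -0.001]
 [-0.324 -0.946  0.001]
 [-0.001 -0.001 -1.   ]]
{'translation': [0.0008, 0.0004, 0.0003], 'angular': [-0.001, 0.001, -0.0]}
```

View pics/wt3.png

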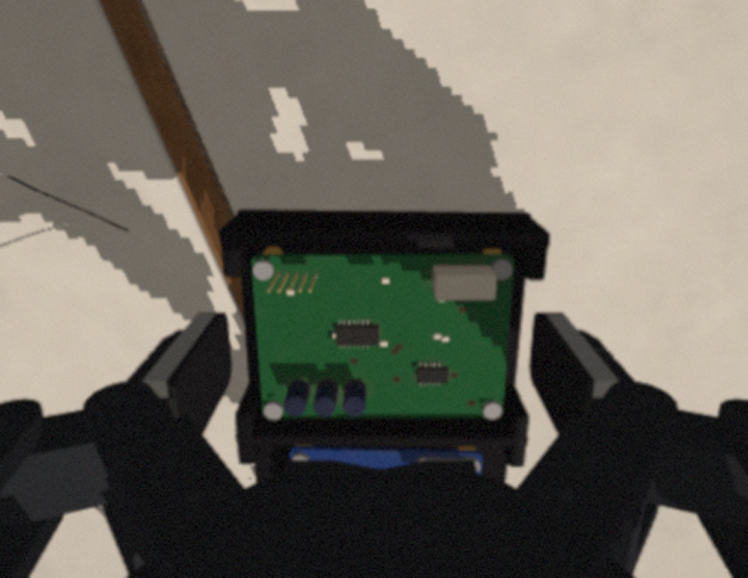

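Emit:
apply_moves --plan '[{"translation": [0.0005, 0, 0], "angular": [0, 0, 0], "hand": 0.076}, {"translation": [0, 0, 0], "angular": [0, 0, 0], "hand": 0.07}, {"translation": [0, 0, 0], "angular": [0, 0, 0], "hand": 0.062}, {"translation": [0, 0, 0], "angular": [0, 0, 0], "hand": 0.062}, {"translation": [0, 0, 0], "angular": [0, 0, 0], "hand": 0.062}]'

```text
time_s: 4.7
eef_pos: [0.5473, 0.0994, -0.0004]
eef_rot: [-0.0, 0.986, -0.164, -0.001]
wrist_force: [-3.2, -0.9, 10.1]
opening: 0.784
```

```bash
python3 - <<'E'
from h import *
from bench import ctrl
o=ctrl.get_obs();print(o["eef_pos"],o["wrist_force"],o["opening"]*.0854)
w=ctrl.camera("wrist");save(w,"wt4.png",(100,60,540,400),1.7)
E
```

```text
[ 5.47349116e-01  9.94263584e-02 -3.84391177e-04] [-3.15069328 -0.90996367 10.10946471] 0.06694802929964168
```

View pics/wt4.png

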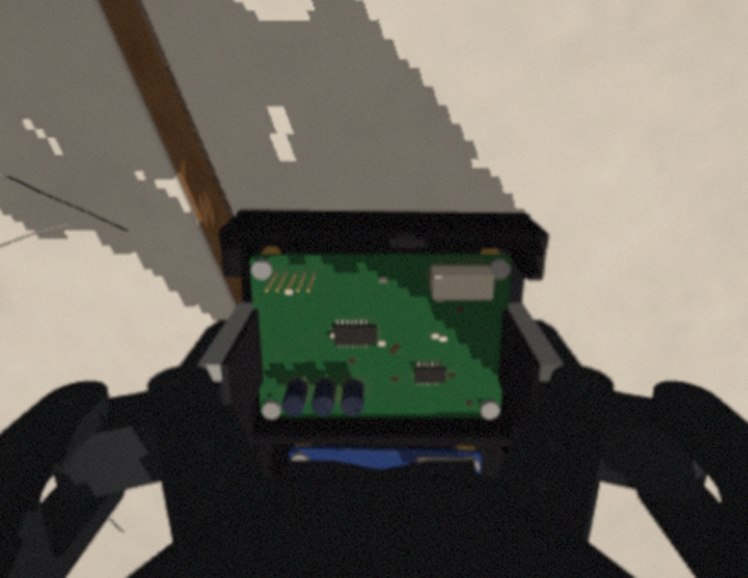

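Emit:
apply_moves --plan '[{"translation": [0, 0, -0.005], "angular": [0, 0, 0], "hand": 0.062}, {"translation": [0, 0, -0.01], "angular": [0, 0, 0], "hand": 0.062}, {"translation": [0, 0, -0.025], "angular": [0, 0, 0], "hand": 0.062}, {"translation": [0, 0, -0.03], "angular": [0, 0, 0], "hand": 0.062}, {"translation": [0, 0, 0], "angular": [0, 0, 0], "hand": 0.062}]'

```text
time_s: 5.38
eef_pos: [0.5494, 0.0994, 0.0712]
eef_rot: [-0.001, 0.986, -0.164, 0.001]
wrist_force: [-0.3, -0.6, 0.7]
opening: 0.78
```

```bash
python3 - <<'E'
from h import *
from bench import ctrl
o=ctrl.get_obs();print(o["eef_pos"],o["wrist_force"],o["opening"]*.0854)
w=ctrl.camera("wrist");save(w,"wt5.png",(100,60,540,400),1.7)
import pickle;pickle.dump((w,o),open("held1.pkl","wb"))
E
```

```text
[0.54936098 0.09940573 0.07119484] [-0.30916591 -0.62528766  0.69875432] 0.06660643568834859
```

View pics/wt5.png

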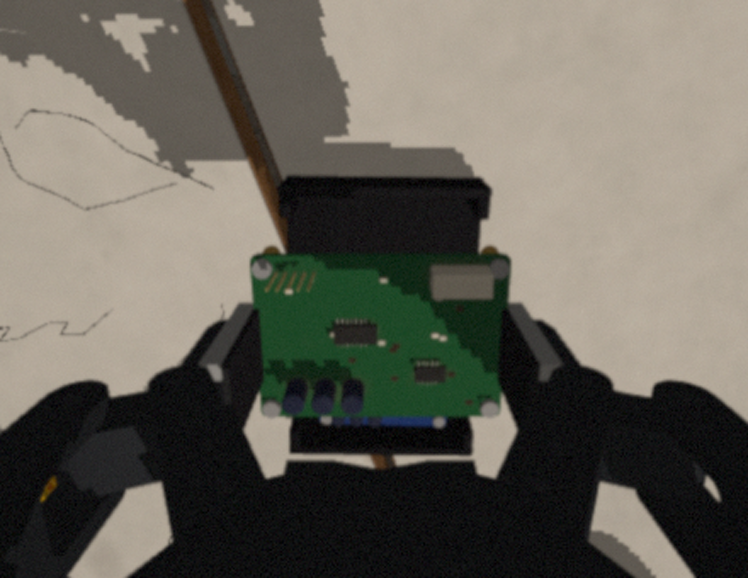

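```bash
python3 - <<'E'
from h import *
from bench import ctrl
o=ctrl.get_obs()
s=rows(o,[.53,-.13,.06],down(-7.7),6)
rows(o,[.53,-.13,.015],down(-7.7),2,s)
E
```

```text
{'translation': [0.0095, 0.0371, 0.0016], 'angular': [-0.0, 0.0, -0.033]}
{'translation': [0.0084, 0.0375, 0.0015], 'angular': [-0.0, 0.0, -0.032]}
{'translation': [0.0071, 0.0377, 0.0016], 'angular': [-0.0, 0.0, -0.033]}
{'translation': [0.0058, 0.0379, 0.0015], 'angular': [-0.001, 0.0, -0.033]}
{'translation': [0.0047, 0.038, 0.0016], 'angular': [0.0, 0.0, -0.032]}
{'translation': [0.0034, 0.0382, 0.0016], 'angular': [0.0, 0.0, -0.033]}
{'translation': [-0.0, 0.0, 0.0225], 'angular': [0.0, 0.0, 0.0]}
{'translation': [-0.0, 0.0, 0.0225], 'angular': [0.0, 0.0, 0.0]}
```

Emit:
apply_moves --plan '[{"translation": [0.0095, 0.037, 0.0015], "angular": [0, 0, -0.033], "hand": 0.062}, {"translation": [0.0085, 0.0375, 0.0015], "angular": [0, 0, -0.033], "hand": 0.062}, {"translation": [0.007, 0.0375, 0.0015], "angular": [0, 0, -0.033], "hand": 0.062}, {"translation": [0.006, 0.038, 0.0015], "angular": [0, 0, -0.033], "hand": 0.062}, {"translation": [0.005, 0.038, 0.0015], "angular": [0, 0, -0.032], "hand": 0.062}, {"translation": [0.0035, 0.038, 0.0015], "angular": [0, 0, -0.033], "hand": 0.062}, {"translation": [0, 0, 0.022], "angular": [0, 0, 0], "hand": 0.062}, {"translation": [0, 0, 0.022], "angular": [0, 0, 0], "hand": 0.062}, {"translation": [0, 0, 0], "angular": [0, 0, 0], "hand": 0.062}, {"translation": [0, 0, 0], "angular": [0, 0, 0], "hand": 0.062}]'

```text
time_s: 6.68
eef_pos: [0.5296, -0.1295, 0.015]
eef_rot: [-0.001, 0.998, -0.066, -0.002]
wrist_force: [0.1, -0.3, 0.1]
opening: 0.782
```

```bash
python3 - <<'E'
from h import *
from bench import ctrl
o=ctrl.get_obs();print(o["eef_pos"],o["wrist_force"])
rows(o,[.53,-.13,-.003],down(-7.7),2)
E
```

```text
[ 0.52962638 -0.12945174  0.01501835] [ 0.12779323 -0.28358236  0.05088398]
{'translation': [0.0003, 0.0003, 0.009], 'angular': [-0.0, 0.002, 0.001]}
{'translation': [0.0002, 0.0002, 0.009], 'angular': [-0.001, 0.002, 0.0]}
```

Emit:
apply_moves --plan '[{"translation": [0, 0, 0.01], "angular": [0, 0.002, 0], "hand": 0.062}, {"translation": [0, 0, 0.005], "angular": [0, 0.001, 0], "hand": 0.062}, {"translation": [0, 0, 0.002], "angular": [0, 0, 0], "hand": 0.062}, {"translation": [0, 0, 0.001], "angular": [0, 0, 0], "hand": 0.062}, {"translation": [0, 0, 0], "angular": [0, 0, 0], "hand": 0.062}]'

```text
time_s: 7.3
eef_pos: [0.5298, -0.1296, -0.0028]
eef_rot: [-0.0, 0.998, -0.067, 0.0]
wrist_force: [-0.2, 0.0, -0.7]
opening: 0.778
```

Emit:
apply_moves --plan '[{"translation": [0, 0, 0.0008], "angular": [0, 0, 0], "hand": 0.062}, {"translation": [0, 0, 0], "angular": [0, 0, 0], "hand": 0.062}, {"translation": [0, 0, 0], "angular": [0, 0, 0], "hand": 0.072}, {"translation": [0, 0, 0], "angular": [0, 0, 0], "hand": 0.0854}, {"translation": [0, 0, 0], "angular": [0, 0, 0], "hand": 0.0854}, {"translation": [0, 0, 0], "angular": [0, 0, 0], "hand": 0.0854}]'

```text
time_s: 8.05
eef_pos: [0.5296, -0.1296, -0.0038]
eef_rot: [-0.0, 0.998, -0.067, -0.0]
wrist_force: [1.0, 0.2, -1.0]
opening: 0.996
```

```bash
python3 - <<'E'
from h import *
from bench import ctrl
o=ctrl.get_obs();print(o["eef_pos"],o["wrist_force"],o["opening"])
w=ctrl.camera("wrist");save(w,"wb1.png",(100,60,540,400),1.7)
E
```

```text
[ 0.52964631 -0.12960209 -0.00379193] [ 0.98570927  0.23991318 -0.97654101] 0.9961728717283291
```

View pics/wb1.png

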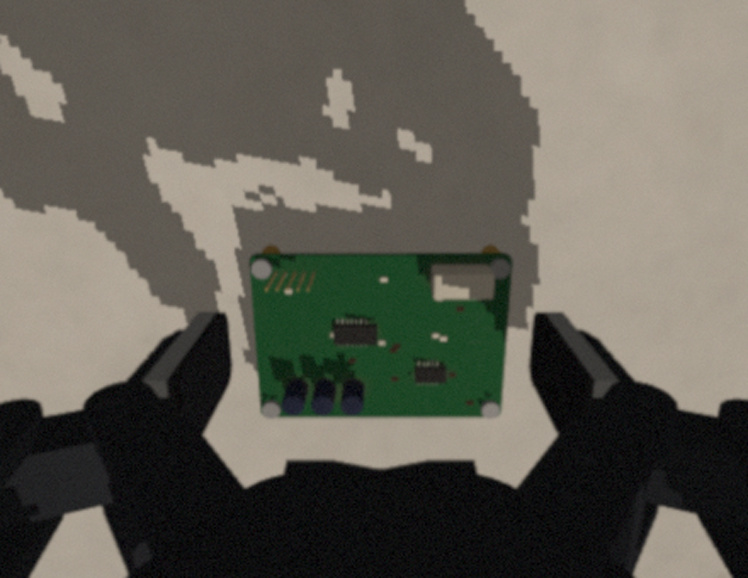

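Emit:
apply_moves --plan '[{"translation": [0, 0, -0.02], "angular": [0, 0, 0], "hand": 0.0854}, {"translation": [0, 0, -0.05], "angular": [0, 0, 0], "hand": 0.0854}, {"translation": [0, 0, -0.02], "angular": [0, 0, -0.175], "hand": 0.0854}, {"translation": [0, 0, 0], "angular": [0, 0, -0.175], "hand": 0.0854}, {"translation": [0, 0, 0], "angular": [0, 0, -0.175], "hand": 0.0854}, {"translation": [0, 0, 0], "angular": [0, 0, -0.175], "hand": 0.0854}, {"translation": [0, 0, 0], "angular": [0, 0, -0.175], "hand": 0.0854}, {"translation": [0, 0, 0], "angular": [0, 0, -0.175], "hand": 0.0854}, {"translation": [0, 0, 0], "angular": [0, 0, -0.175], "hand": 0.0854}, {"translation": [0, 0, 0], "angular": [0, 0, -0.175], "hand": 0.0854}]'

```text
time_s: 9.35
eef_pos: [0.5296, -0.1296, 0.0862]
eef_rot: [-0.0, 0.804, 0.594, 0.0]
wrist_force: [0.6, -0.2, -0.2]
opening: 0.998
```

Emit:
apply_moves --plan '[{"translation": [0, 0, 0], "angular": [0, 0, -0.171], "hand": 0.0854}, {"translation": [0, 0, 0], "angular": [0, 0, 0], "hand": 0.0854}, {"translation": [0, 0, 0], "angular": [0, 0, 0], "hand": 0.0854}]'

```text
time_s: 9.72
eef_pos: [0.5297, -0.1297, 0.0863]
eef_rot: [-0.0, 0.754, 0.657, 0.0]
wrist_force: [-0.5, -0.0, 0.2]
opening: 1.001
```

```bash
python3 - <<'E'
from h import *
from bench import ctrl
o=ctrl.get_obs();print(o["eef_pos"],o["q"],rot(o["eef_rot"]).as_matrix().round(3))
w=ctrl.camera("wrist");save(w,"wb2.png",(100,60,540,400),1.7)
import pickle;pickle.dump((w,o),open("b2.pkl","wb"))
E
```

```text
[ 0.52966865 -0.12965735  0.0862777 ] [-4.58208699e-01  2.93340069e-01  1.79217223e+00  7.64118283e-04
  1.05629601e+00 -3.22238604e-01] [[ 0.136  0.991  0.   ]
 [ 0.991 -0.136  0.001]
 [ 0.001  0.    -1.   ]]
```

View pics/wb2.png

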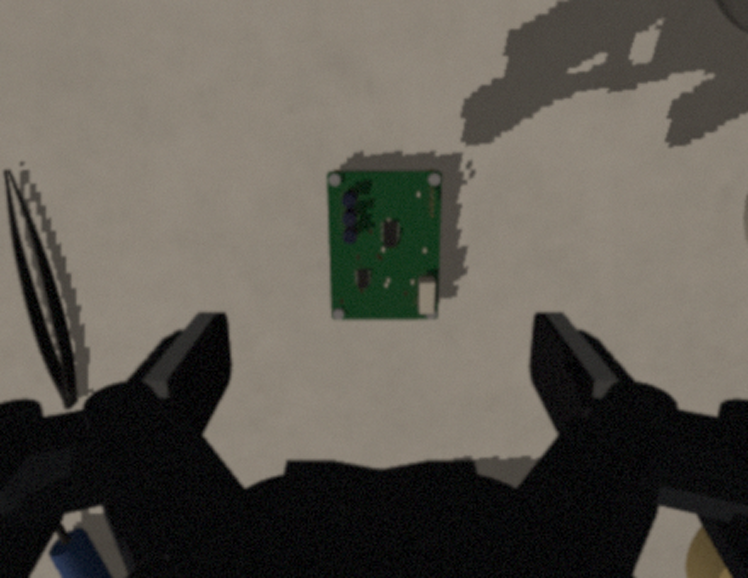

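```bash
python3 - <<'E'
from h import *
import pickle
w,o=pickle.load(open("b2.pkl","rb"))
g=lambda a:np.array(a)/1.7+[100-.2,60-.2]
B=plane(w,g([[335,180],[434,180],[433,314],[338,314]]),.0128);print(B.round(4),B.mean(0))
for i in range(4):
    d=B[(i+1)%4]-B[i];print(np.linalg.norm(d).round(4),np.degrees(np.arctan2(d[1],d[0])).round(2))
E
```

```text
[[ 0.5145 -0.0957  0.0128]
 [ 0.557  -0.1015  0.0128]
 [ 0.5498 -0.1643  0.0128]
 [ 0.5058 -0.1583  0.0128]] [ 0.53180853 -0.12995675  0.0128    ]
0.0429 -7.8
0.0633 -96.56
0.0444 172.2
0.0632 82.08
```

Emit:
apply_moves --plan '[{"translation": [0, 0.0015, 0.03], "angular": [0, 0, 0], "hand": 0.07}, {"translation": [0, 0, 0.03], "angular": [0, 0, 0], "hand": 0.068}, {"translation": [0, 0, 0.018], "angular": [0, 0, 0], "hand": 0.066}, {"translation": [0, 0, 0.007], "angular": [0, 0, 0], "hand": 0.066}, {"translation": [0, 0, 0], "angular": [0, 0, 0], "hand": 0.066}, {"translation": [0, 0, 0], "angular": [0, 0, 0], "hand": 0.066}]'

```text
time_s: 10.52
eef_pos: [0.532, -0.1302, 0.0023]
eef_rot: [0.001, 0.753, 0.658, 0.001]
wrist_force: [-0.7, 0.4, -0.6]
opening: 0.775
```

```bash
python3 - <<'E'
from h import *
from bench import ctrl
o=ctrl.get_obs();print(o["eef_pos"],o["wrist_force"],o["opening"]*.0854)
w=ctrl.camera("wrist");save(w,"wb3.png",(100,60,540,400),1.7)
E
```

```text
[ 0.53203818 -0.13019908  0.00231225] [-0.6782721   0.3646367  -0.56748304] 0.06618758141333418
```

View pics/wb3.png

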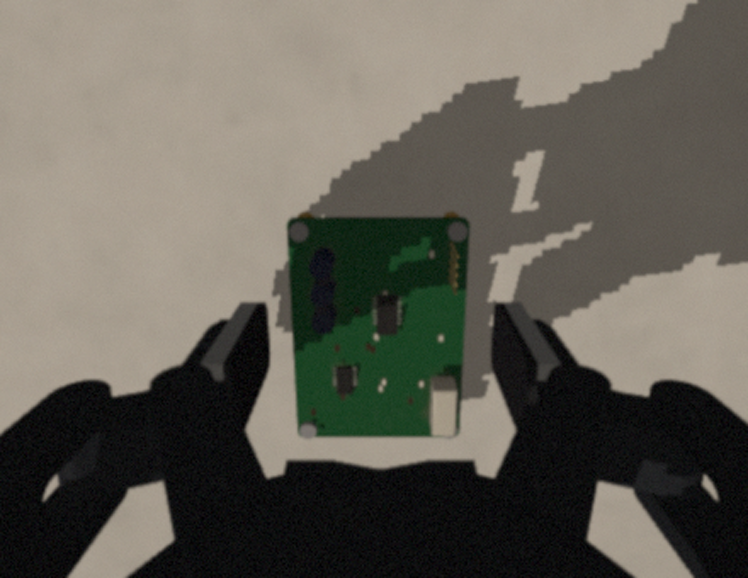

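Emit:
apply_moves --plan '[{"translation": [0, 0, 0.0015], "angular": [0, 0, 0], "hand": 0.058}, {"translation": [0, 0, 0], "angular": [0, 0, 0], "hand": 0.052}, {"translation": [0, 0, 0], "angular": [0, 0, 0], "hand": 0.042}, {"translation": [0, 0, 0], "angular": [0, 0, 0], "hand": 0.042}, {"translation": [0, 0, 0], "angular": [0, 0, 0], "hand": 0.042}]'

```text
time_s: 11.2
eef_pos: [0.5313, -0.1299, 0.0006]
eef_rot: [-0.0, 0.752, 0.659, 0.0]
wrist_force: [-3.2, 1.0, 7.7]
opening: 0.55
```

Emit:
apply_moves --plan '[{"translation": [0, 0, -0.005], "angular": [0, 0, 0], "hand": 0.042}, {"translation": [0, 0, -0.025], "angular": [0, 0, 0], "hand": 0.042}, {"translation": [0, 0, -0.05], "angular": [0, 0, 0], "hand": 0.042}, {"translation": [0, 0, -0.05], "angular": [0, 0, 0], "hand": 0.042}, {"translation": [0, 0, -0.03], "angular": [0, 0, 0], "hand": 0.042}, {"translation": [0, 0, 0], "angular": [0, 0, 0], "hand": 0.042}]'

```text
time_s: 11.95
eef_pos: [0.533, -0.1308, 0.1629]
eef_rot: [0.003, 0.753, 0.659, 0.001]
wrist_force: [-0.6, 0.2, -0.7]
opening: 0.55
```

```bash
python3 - <<'E'
from h import *
from bench import ctrl
o=ctrl.get_obs();print(o["eef_pos"],o["wrist_force"],o["opening"]*.0854,rot(o["eef_rot"]).as_matrix().round(3))
w=ctrl.camera("wrist");save(w,"wb4.png",(100,60,540,400),1.7)
import pickle;pickle.dump((w,o),open("held2.pkl","wb"))
E
```

```text
[ 0.53304579 -0.1307632   0.16293523] [-0.63034187  0.24080477 -0.66725876] 0.046963769253412196 [[ 0.133  0.991  0.006]
 [ 0.991 -0.133 -0.002]
 [-0.001  0.006 -1.   ]]
```

View pics/wb4.png

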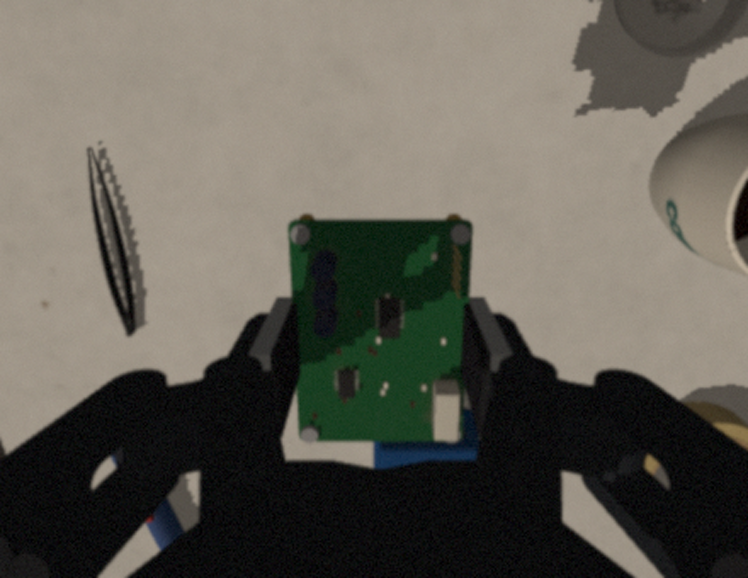

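```bash
python3 - <<'E'
from h import *
import pickle
w,o=pickle.load(open("held2.pkl","rb"))
g=lambda a:np.array(a)/1.7+[100-.2,60-.2]
r=rot(o["eef_rot"]);e=r.inv().apply(np.array(w["eye"])-o["eef_pos"])
v=r.inv().apply(ray(w,g([[301,235],[460,234],[452,434],[309,435]])))
B=e+v*((-.0122-e[2])/v[:,2])[:,None];print(B.round(4),B.mean(0))
for i in range(4):
    d=B[(i+1)%4]-B[i];print(np.linalg.norm(d).round(4),np.degrees(np.arctan2(d[1],d[0])).round(2))
E
```

```text
[[ 0.0316 -0.0215 -0.0122]
 [ 0.0319  0.0215 -0.0122]
 [-0.0316  0.0219 -0.0122]
 [-0.032  -0.0218 -0.0122]] [-2.84951667e-05  3.59090111e-05 -1.22000000e-02]
0.043 89.61
0.0635 179.67
0.0436 -90.48
0.0636 0.28
```

```bash
cat >> h.py <<'E'
VC=np.array([.532,-.3745]);VY=-7.7
def pose(ay,az,al,x=0.,vc=None):
    "TCP pose for board end A at vice (x,ay,az), tilt al"
    Rt=down(90+VY)*R.from_rotvec([0,al,0])
    c=np.cos(np.radians(VY));s=np.sin(np.radians(VY)); vc=VC if vc is None else vc
    A=np.array([vc[0]+c*x-s*ay,vc[1]+s*x+c*ay,az])
    return A-Rt.apply([.035,0,-.0104]),Rt
E
python3 - <<'E'
from h import *
from bench import ctrl
o=ctrl.get_obs()
p,q=pose(.022,.12,-.22);print(p)
rows(o,p,q,6)
E
```

```text
[ 0.53006712 -0.38879592  0.1174887 ]
{'translation': [-0.0428, 0.0054, 0.0072], 'angular': [0.0, -0.037, 0.0]}
{'translation': [-0.0424, 0.0055, 0.0088], 'angular': [0.001, -0.036, 0.0]}
{'translation': [-0.0422, 0.0054, 0.0103], 'angular': [0.0, -0.037, 0.001]}
{'translation': [-0.0417, 0.0055, 0.0119], 'angular': [0.001, -0.037, -0.0]}
{'translation': [-0.0412, 0.0055, 0.0134], 'angular': [0.0, -0.036, -0.0]}
{'translation': [-0.0408, 0.0055, 0.0149], 'angular': [0.0, -0.037, 0.0]}
```

Emit:
apply_moves --plan '[{"translation": [-0.043, 0.0055, 0.007], "angular": [0, -0.037, 0], "hand": 0.042}, {"translation": [-0.0425, 0.0055, 0.009], "angular": [0.001, -0.036, 0], "hand": 0.042}, {"translation": [-0.042, 0.0055, 0.01], "angular": [0, -0.037, 0], "hand": 0.042}, {"translation": [-0.042, 0.0055, 0.012], "angular": [0.001, -0.037, 0], "hand": 0.042}, {"translation": [-0.041, 0.0055, 0.0135], "angular": [0, -0.036, 0], "hand": 0.042}, {"translation": [-0.041, 0.0055, 0.015], "angular": [0, -0.037, 0], "hand": 0.042}, {"translation": [0, 0, 0], "angular": [0, 0, 0], "hand": 0.042}, {"translation": [0, 0, 0], "angular": [0, 0, 0], "hand": 0.042}]'

```text
time_s: 13.0
eef_pos: [0.5288, -0.3878, 0.1142]
eef_rot: [0.069, 0.748, 0.655, -0.083]
wrist_force: [0.4, 0.6, -1.1]
opening: 0.547
```

```bash
python3 - <<'E'
from h import *
from bench import ctrl
o=ctrl.get_obs();print(o["eef_pos"],o["wrist_force"],rot(o["eef_rot"]).as_matrix().round(3))
w=ctrl.camera("wrist");save(w,"wv2.png",(100,40,540,400),1.7)
t=ctrl.camera("top");save(t,"tv2.png",(350,120,480,240),5)
import pickle;pickle.dump((w,o,t),open("v2.pkl","wb"))
E
```

```text
[ 0.52876972 -0.38782252  0.11424052] [ 0.41955963  0.5589213  -1.06463039] [[ 0.129  0.991 -0.033]
 [ 0.968 -0.133 -0.213]
 [-0.215 -0.005 -0.977]]
```

View pics/wv2.png

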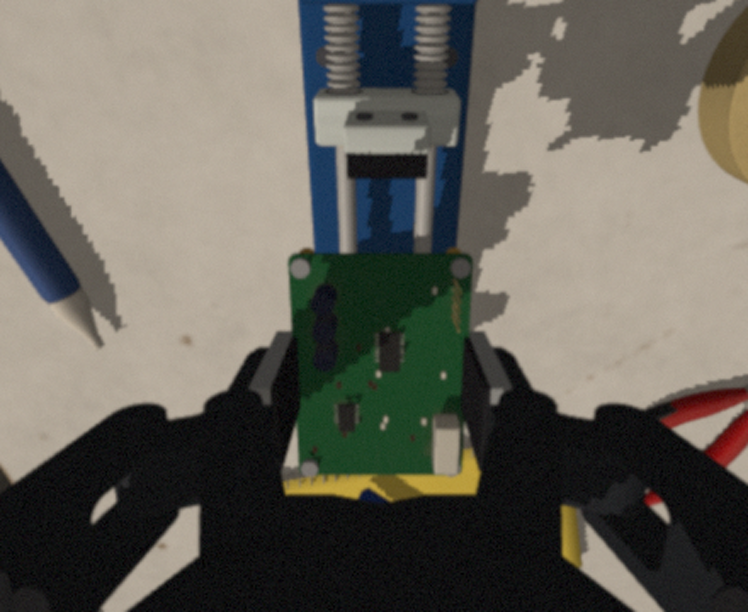

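View pics/tv2.png

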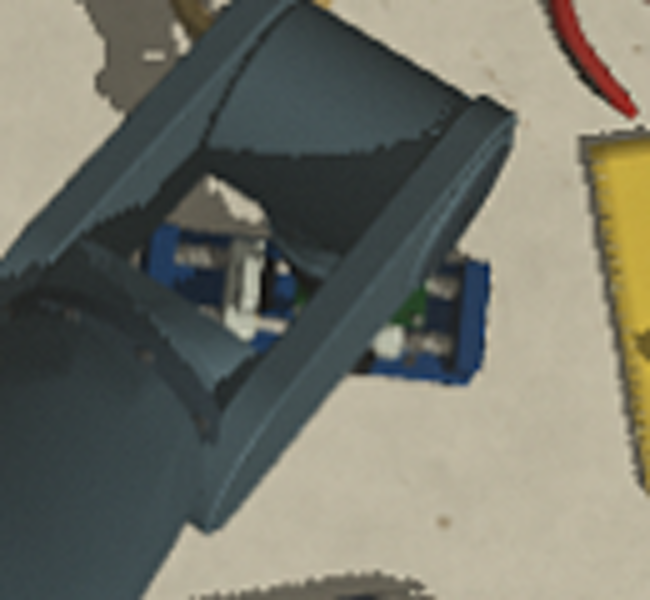

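```bash
cat >> h.py <<'E'
def tov(P,vc=None):
    P=np.atleast_2d(P);vc=VC if vc is None else vc
    c=np.cos(np.radians(VY));s=np.sin(np.radians(VY));d=P[:,:2]-vc
    return np.c_[c*d[:,0]+s*d[:,1],-s*d[:,0]+c*d[:,1],P[:,2]]
E
python3 - <<'E'
from h import *
import pickle
w,o,t=pickle.load(open("v2.pkl","rb"))
save(w,"wv2z.png",(270,40,400,200),4)
g=lambda a:np.array(a)/1.7+[100-.2,40-.2]
print("top front/back",tov(plane(w,g([[347,156],[428,155],[345,126],[427,125]]),.068)).round(4))
print("front bottom?",tov(plane(w,g([[347,178],[426,178]]),.0555)).round(4))
print("carr",tov(plane(w,g([[315,143],[458,145],[318,94],[460,96]]),.042)).round(4))
print("base edges",tov(plane(w,g([[300,30],[476,30],[314,245],[460,245]]),.013)).round(4))
E
```

```text
top front/back [[-0.0132  0.0359  0.068 ]
 [ 0.0148  0.0363  0.068 ]
 [-0.0135  0.0462  0.068 ]
 [ 0.014   0.0466  0.068 ]]
front bottom? [[-0.0143  0.0239  0.0555]
 [ 0.0155  0.0239  0.0555]]
carr [[-0.0274  0.0336  0.042 ]
 [ 0.0288  0.033   0.042 ]
 [-0.0252  0.0522  0.042 ]
 [ 0.0282  0.0516  0.042 ]]
base edges [[-0.0347  0.0725  0.013 ]
 [ 0.037   0.0726  0.013 ]
 [-0.0348 -0.0249  0.013 ]
 [ 0.0378 -0.0247  0.013 ]]
```

View pics/wv2z.png

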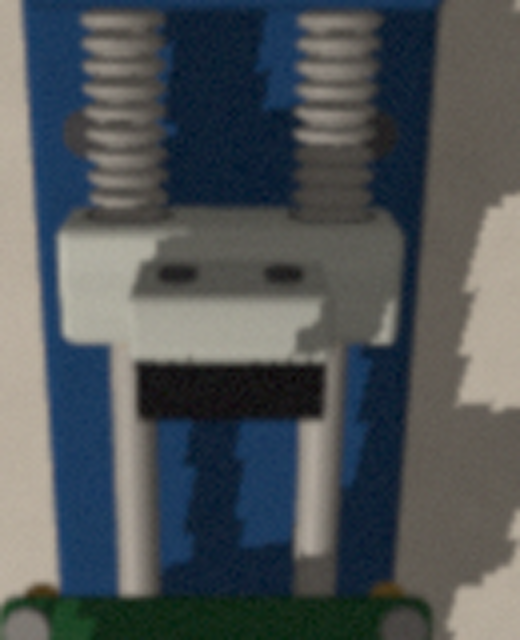

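```bash
python3 - <<'E'
from h import *
import pickle
w,o,t=pickle.load(open("v2.pkl","rb"))
g=lambda a:np.array(a)/4+[270-.37,40-.37]
for z in (.0645,.066,.068): print("upper nose",tov(plane(w,g([[135,362],[325,362]]),z)).round(4))
print("lower nose",tov(plane(w,g([[137,418],[323,418]]),.0555)).round(4))
print("top front",tov(plane(w,g([[135,297],[330,297],[142,262]]),.068)).round(4))
print("carr top front/back",tov(plane(w,g([[65,342],[395,342]]),.03)).round(4),tov(plane(w,g([[70,212],[400,212]]),.042)).round(4))
print("base/rod",tov(plane(w,g([[58,570],[395,570]]),.013)).round(4),tov(plane(w,g([[140,500],[316,500]]),.030)).round(4))
p,_=pose(.022,.12,-.22)
r=rot(o["eef_rot"])
for e in (.035,-.035): print("board end",tov(o["eef_pos"]+r.apply([e,0,-.0104])).round(4), proj(w,o["eef_pos"]+r.apply([e,0,-.0114])))
E
```

```text
upper nose [[-0.0137  0.0358  0.0645]
 [ 0.0146  0.0358  0.0645]]
upper nose [[-0.0136  0.0362  0.066 ]
 [ 0.0145  0.0363  0.066 ]]
upper nose [[-0.0135  0.0368  0.068 ]
 [ 0.0143  0.0368  0.068 ]]
lower nose [[-0.0143  0.0241  0.0555]
 [ 0.0155  0.0242  0.0555]]
top front [[-0.0132  0.0462  0.068 ]
 [ 0.0146  0.0462  0.068 ]
 [-0.012   0.0511  0.068 ]]
carr top front/back [[-0.0285  0.0297  0.03  ]
 [ 0.03    0.0298  0.03  ]] [[-0.025   0.0537  0.042 ]
 [ 0.0275  0.0538  0.042 ]]
base/rod [[-0.0351 -0.0233  0.013 ]
 [ 0.036  -0.023   0.013 ]] [[-0.0161 -0.0004  0.03  ]
 [ 0.0172 -0.0003  0.03  ]]
board end [[-0.0014  0.0228  0.1169]] [[323.54913459 189.81609551]]
board end [[-0.0013 -0.0456  0.1319]] [[323.51225337 319.04093694]]
```

```bash
sed -i 's/VC=np.array(\[.532,-.3745\])/VC=np.array([.5325,-.374])/' h.py; cat > st.py <<'E'
from h import *
from bench import ctrl
def st(ay,az,al,n):
    o=ctrl.get_obs();r=rot(o["eef_rot"])
    print(o["time_s"],"F",o["wrist_force"].round(1),"open",round(o["opening"]*.0854,4))
    for e in (.035,-.035): print("end",(tov(o["eef_pos"]+r.apply([e,0,-.0104]))*1e3).round(1))
    F=tov(o["wrist_force"][None]+np.r_[VC,0]);print("Fvice",F.round(1))
    p,q=pose(ay,az,al);rows(o,p,q,n)
E
python3 -c "
from st import *
st(.021,.075,-.22,2)"
```

```text
13.1 F [-0.5 -0.1 -0. ] open 0.0469
end [[ -1.2  22.4 118.1]]
end [[ -1.  -46.  133.2]]
Fvice [[-0.4 -0.2 -0. ]]
{'translation': [0.004, 0.0006, 0.0211], 'angular': [-0.001, -0.001, 0.001]}
{'translation': [0.004, 0.0006, 0.0212], 'angular': [-0.002, -0.001, 0.002]}
```

Emit:
apply_moves --plan '[{"translation": [0.004, 0.0006, 0.021], "angular": [-0.001, -0.001, 0.001], "hand": 0.042}, {"translation": [0.004, 0.0006, 0.021], "angular": [-0.002, -0.001, 0.002], "hand": 0.042}, {"translation": [0, 0, 0], "angular": [0, 0, 0], "hand": 0.042}, {"translation": [0, 0, 0], "angular": [0, 0, 0], "hand": 0.042}, {"translation": [0, 0, 0], "angular": [0, 0, 0], "hand": 0.042}]'

```text
time_s: 13.72
eef_pos: [0.5315, -0.3909, 0.0751]
eef_rot: [0.074, 0.749, 0.654, -0.083]
wrist_force: [-0.7, -0.4, -0.9]
opening: 0.546
```

```bash
python3 -c "
from st import *
st(.021,.0605,-.22,2)"
```

```text
13.725 F [-0.7 -0.4 -0.9] open 0.0467
end [[ 1.3 19.5 77.5]]
end [[  1.2 -48.7  92.9]]
Fvice [[-0.7 -0.5 -0.9]]
{'translation': [0.0026, -0.0007, 0.0082], 'angular': [0.002, 0.001, -0.001]}
{'translation': [0.0026, -0.0006, 0.0081], 'angular': [0.001, 0.002, -0.0]}
```

Emit:
apply_moves --plan '[{"translation": [0.0026, -0.0007, 0.008], "angular": [0.002, 0.001, 0], "hand": 0.042}, {"translation": [0.0026, -0.0006, 0.008], "angular": [0.001, 0.002, 0], "hand": 0.042}, {"translation": [0, 0, 0], "angular": [0, 0, 0], "hand": 0.042}, {"translation": [0, 0, 0], "angular": [0, 0, 0], "hand": 0.042}]'

```text
time_s: 14.22
eef_pos: [0.5295, -0.3888, 0.0566]
eef_rot: [0.071, 0.749, 0.654, -0.083]
wrist_force: [-0.1, -0.3, -0.1]
opening: 0.548
```

```bash
python3 -c "
from st import *
st(.027,.0605,-.22,2)
w=ctrl.camera('wrist');save(w,'wv3.png',(200,60,460,260),3)
import pickle;pickle.dump((w,ctrl.get_obs()),open('v3.pkl','wb'))"
```

```text
14.225 F [-0.1 -0.3 -0.1] open 0.0468
end [[-0.9 21.4 59.2]]
end [[ -1.  -47.   74.3]]
Fvice [[-0.1 -0.4 -0.1]]
{'translation': [0.0026, 0.0005, -0.0013], 'angular': [-0.001, -0.001, -0.001]}
{'translation': [0.0026, 0.0005, -0.0013], 'angular': [-0.001, -0.001, -0.0]}
```

View pics/wv3.png

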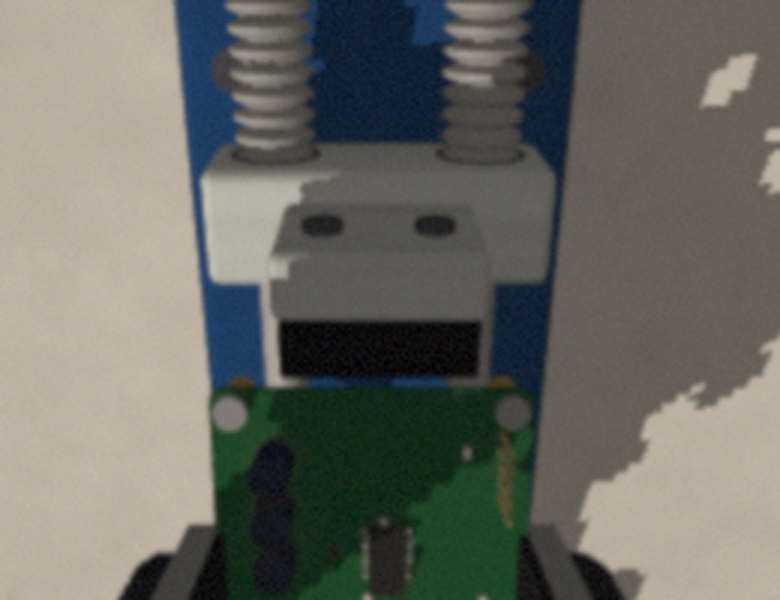

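```bash
python3 - <<'E'
from h import *
import pickle
w,o=pickle.load(open("v3.pkl","rb"))
g=lambda a:np.array(a)/3+[200-.33,60-.33]
print("nose",(tov(plane(w,g([[281,377],[480,377]]),.068))*1e3).round(1),"blk back",(tov(plane(w,g([[281,321],[480,321]]),.068))*1e3).round(1),"top back",(tov(plane(w,g([[272,255],[490,255]]),.068))*1e3).round(1))
print("board edge",(tov(plane(w,g([[212,390],[530,390]]),.060))*1e3).round(1))
print("carr",(tov(plane(w,g([[205,170],[552,170]]),.042))*1e3).round(1),(tov(plane(w,g([[190,200],[567,200]]),.013))*1e3).round(1))
E
```

```text
nose [[-13.8  27.8  68. ]
 [ 14.5  27.8  68. ]] blk back [[-13.3  36.4  68. ]
 [ 14.   36.3  68. ]] top back [[-14.1  45.8  68. ]
 [ 14.8  45.8  68. ]]
board edge [[-25.4  21.6  60. ]
 [ 23.4  21.6  60. ]]
carr [[-26.8  50.9  42. ]
 [ 27.2  50.8  42. ]] [[-35.6  38.4  13. ]
 [ 36.3  38.3  13. ]]
```

```bash
python3 -c "
from st import *
st(.036,.0605,-.22,4)"
```

```text
14.275 F [ 0.1  0.5 -0.5] open 0.0469
end [[-0.8 21.3 59.4]]
end [[ -0.9 -47.   74.6]]
Fvice [[ 0.1  0.5 -0.5]]
{'translation': [0.0035, 0.0002, -0.0011], 'angular': [-0.0, -0.0, -0.0]}
{'translation': [0.0035, 0.0002, -0.0011], 'angular': [-0.001, -0.001, -0.001]}
{'translation': [0.0036, 0.0002, -0.001], 'angular': [-0.0, -0.0, -0.0]}
{'translation': [0.0035, 0.0002, -0.0011], 'angular': [-0.001, -0.001, -0.0]}
```

Emit:
apply_moves --plan '[{"translation": [0.0035, 0.0003, -0.0011], "angular": [0, 0, 0], "hand": 0.042}, {"translation": [0.0035, 0.0003, -0.0011], "angular": [-0.001, -0.001, 0], "hand": 0.042}, {"translation": [0.0035, 0.0003, -0.001], "angular": [0, 0, 0], "hand": 0.042}, {"translation": [0.0035, 0.0003, -0.0011], "angular": [-0.001, -0.001, 0], "hand": 0.042}, {"translation": [0, 0, 0], "angular": [0, 0, 0], "hand": 0.042}, {"translation": [0, 0, 0], "angular": [0, 0, 0], "hand": 0.042}]'

```text
time_s: 15.02
eef_pos: [0.5324, -0.3755, 0.0583]
eef_rot: [0.073, 0.749, 0.654, -0.083]
wrist_force: [-1.8, -5.4, -1.1]
opening: 0.55
```

```bash
python3 -c "
from st import *
st(.046,.0605,-.22,3)
w=ctrl.camera('wrist');save(w,'wv4.png',(200,60,460,260),3)"
```

```text
15.025 F [-1.8 -5.4 -1.1] open 0.047
end [[ 0.2 35.  60.8]]
end [[  0.1 -33.3  76.2]]
Fvice [[-1.1 -5.6 -1.1]]
{'translation': [0.0036, -0.0001, -0.0007], 'angular': [0.0, 0.001, -0.0]}
{'translation': [0.0036, -0.0, -0.0007], 'angular': [0.0, 0.0, -0.001]}
{'translation': [0.0036, -0.0, -0.0007], 'angular': [0.0, 0.001, -0.0]}
```

View pics/wv4.png

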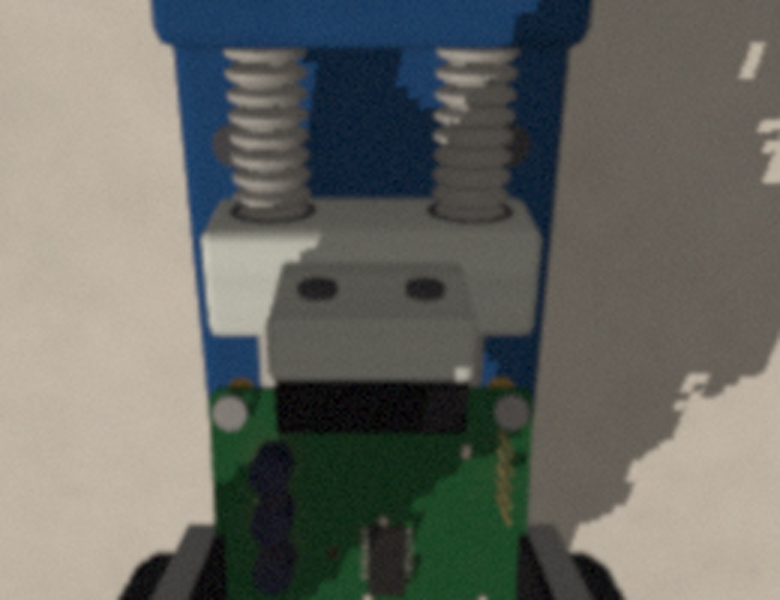

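Emit:
apply_moves --plan '[{"translation": [0.0036, 0, -0.0007], "angular": [0, 0, 0], "hand": 0.042}, {"translation": [0.0036, 0, -0.0007], "angular": [0, 0.001, 0], "hand": 0.042}, {"translation": [0.004, 0, -0.0007], "angular": [0, 0, 0], "hand": 0.042}, {"translation": [0, 0, 0], "angular": [0, 0, 0], "hand": 0.042}, {"translation": [0, 0, 0], "angular": [0, 0, 0], "hand": 0.042}]'

```text
time_s: 15.7
eef_pos: [0.5339, -0.3655, 0.0585]
eef_rot: [0.073, 0.749, 0.653, -0.084]
wrist_force: [-3.3, -8.0, -1.3]
opening: 0.548
```

```bash
python3 -c "
from st import *
st(.0463,.0605,-.11,3)
w=ctrl.camera('wrist');save(w,'wv5.png',(150,60,500,340),2)
w=ctrl.camera('scene');save(w,'sv5.png',(300,120,560,300),3)"
```

```text
15.7 F [-3.3 -8.  -1.3] open 0.0468
end [[ 0.3 45.1 60.9]]
end [[  0.2 -23.2  76.4]]
Fvice [[-2.2 -8.4 -1.3]]
{'translation': [0.0009, -0.0001, 0.0013], 'angular': [0.0, 0.038, -0.0]}
{'translation': [0.0008, -0.0, 0.0014], 'angular': [0.0, 0.037, -0.001]}
{'translation': [0.0008, -0.0001, 0.0014], 'angular': [0.001, 0.038, -0.0]}
```

View pics/wv5.png

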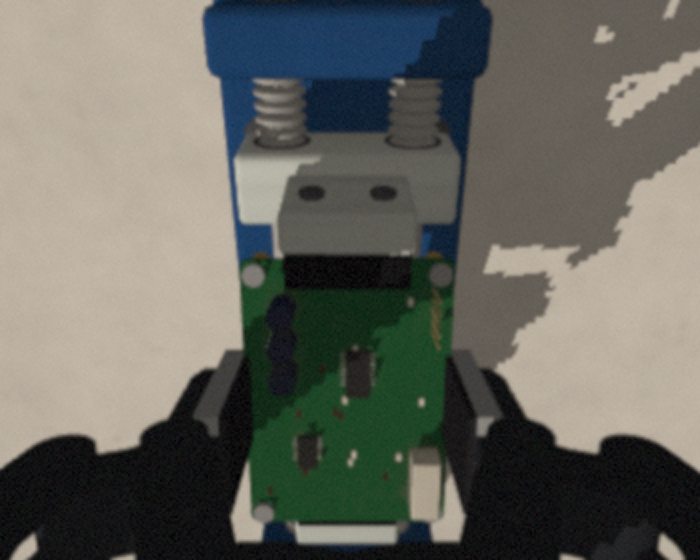

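Emit:
apply_moves --plan '[{"translation": [0.0012, 0, 0.0013], "angular": [0, 0.037, 0], "hand": 0.042}, {"translation": [0.0009, 0, 0.0014], "angular": [0, 0.037, 0], "hand": 0.042}, {"translation": [0.0008, 0, 0.0014], "angular": [0, 0.038, 0], "hand": 0.042}, {"translation": [0, 0, 0], "angular": [0, 0, 0], "hand": 0.042}, {"translation": [0, 0, 0], "angular": [0, 0, 0], "hand": 0.042}]'

```text
time_s: 16.42
eef_pos: [0.534, -0.3642, 0.054]
eef_rot: [0.037, 0.752, 0.656, -0.042]
wrist_force: [-5.5, -9.4, 0.2]
opening: 0.551
```

```bash
python3 -c "
from st import *
st(.0463,.0605,0,4)
w=ctrl.camera('wrist');save(w,'wv6.png',(150,60,500,340),2)"
```

```text
16.425 F [-5.5 -9.4  0.2] open 0.047
end [[ 0.2 45.9 60.4]]
end [[  0.1 -23.7  68.2]]
Fvice [[ -4.2 -10.1   0.2]]
{'translation': [0.0005, -0.0, 0.0009], 'angular': [0.0, 0.028, -0.0]}
{'translation': [0.0004, -0.0001, 0.001], 'angular': [0.001, 0.028, -0.001]}
{'translation': [0.0004, -0.0, 0.0009], 'angular': [-0.0, 0.028, -0.0]}
{'translation': [0.0003, -0.0001, 0.001], 'angular': [0.0, 0.028, -0.001]}
```

View pics/wv6.png

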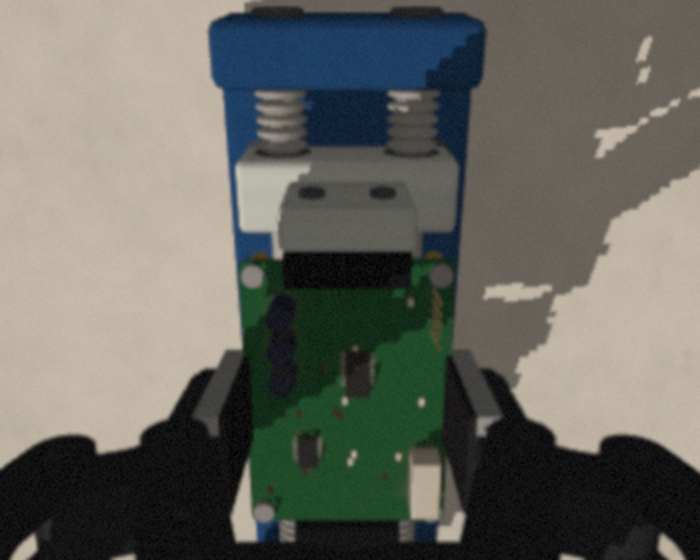

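Emit:
apply_moves --plan '[{"translation": [0.0005, 0, 0.001], "angular": [0, 0.028, 0], "hand": 0.042}, {"translation": [0.0004, 0, 0.001], "angular": [0, 0.028, 0], "hand": 0.042}, {"translation": [0.0004, 0, 0.001], "angular": [0, 0.028, 0], "hand": 0.042}, {"translation": [0.0003, 0, 0.001], "angular": [0, 0.028, 0], "hand": 0.042}, {"translation": [0, 0, 0], "angular": [0, 0, 0], "hand": 0.042}, {"translation": [0, 0, 0], "angular": [0, 0, 0], "hand": 0.042}]'

```text
time_s: 17.23
eef_pos: [0.5342, -0.3631, 0.0498]
eef_rot: [0.001, 0.754, 0.657, 0.0]
wrist_force: [-5.5, -9.4, 0.3]
opening: 0.551
```

```bash
python3 -c "
from st import *
st(.036,.060,0,4)
w=ctrl.camera('wrist');save(w,'wv7.png',(150,60,500,340),2)"
```

```text
17.225 F [-5.5 -9.4  0.3] open 0.047
end [[ 0.3 46.1 60.2]]
end [[  0.2 -23.9  60.2]]
Fvice [[ -4.2 -10.1   0.3]]
{'translation': [-0.0025, -0.0001, 0.0], 'angular': [0.0, 0.0, -0.0]}
{'translation': [-0.0025, -0.0, 0.0001], 'angular': [0.001, 0.0, -0.001]}
{'translation': [-0.0026, -0.0001, 0.0], 'angular': [0.0, 0.0, -0.0]}
{'translation': [-0.0025, -0.0, 0.0001], 'angular': [0.0, 0.0, -0.001]}
```

View pics/wv7.png

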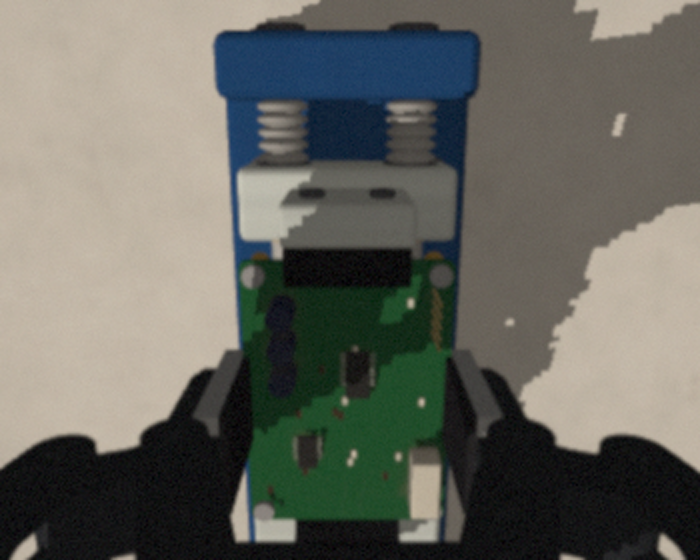

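Emit:
apply_moves --plan '[{"translation": [-0.0025, 0, 0], "angular": [0, 0, 0], "hand": 0.042}, {"translation": [-0.0025, 0, 0], "angular": [0, 0, 0], "hand": 0.042}, {"translation": [-0.0025, 0, 0], "angular": [0, 0, 0], "hand": 0.042}, {"translation": [-0.003, 0, 0], "angular": [0, 0, 0], "hand": 0.042}, {"translation": [0, 0, 0], "angular": [0, 0, 0], "hand": 0.042}, {"translation": [0, 0, 0], "angular": [0, 0, 0], "hand": 0.042}]'

```text
time_s: 18.02
eef_pos: [0.533, -0.3716, 0.0495]
eef_rot: [-0.0, 0.753, 0.658, 0.001]
wrist_force: [-3.0, -5.3, 1.8]
opening: 0.548
```

```bash
python3 -c "
from st import *
st(.0355,.060,0,1)
w=ctrl.camera('wrist');save(w,'wv8.png',(150,60,500,340),2)"
```

```text
18.025 F [-3.  -5.3  1.8] open 0.0468
end [[ 0.2 37.4 59.9]]
end [[  0.1 -32.6  59.8]]
Fvice [[-2.2 -5.7  1.8]]
{'translation': [-0.0019, -0.0002, -0.0001], 'angular': [0.001, -0.002, -0.001]}
```

View pics/wv8.png

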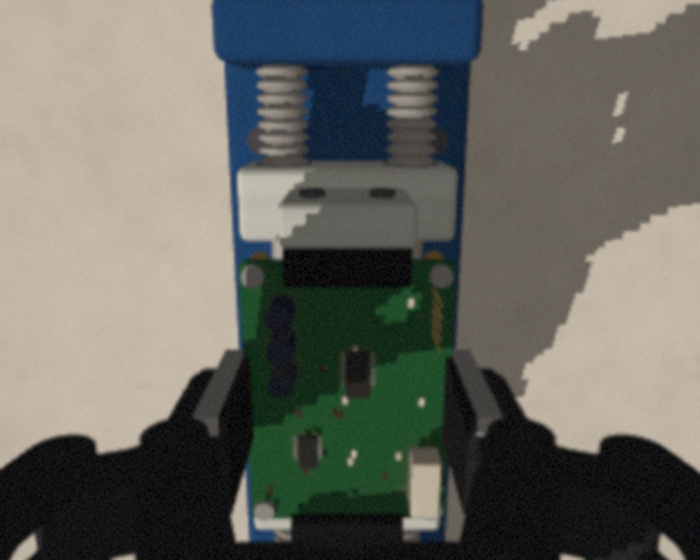

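Emit:
apply_moves --plan '[{"translation": [-0.001, 0, 0], "angular": [0, 0, 0], "hand": 0.042}, {"translation": [-0.001, 0, 0], "angular": [0, 0, 0], "hand": 0.042}, {"translation": [0, 0, 0], "angular": [0, 0, 0], "hand": 0.042}, {"translation": [0, 0, 0], "angular": [0, 0, 0], "hand": 0.042}]'

```text
time_s: 18.58
eef_pos: [0.533, -0.3723, 0.0493]
eef_rot: [-0.001, 0.753, 0.658, 0.002]
wrist_force: [-5.4, -1.6, 5.1]
opening: 0.552
```

```bash
python3 -c "
from st import *
st(.0355,.060,0,1)
w=ctrl.camera('wrist');save(w,'wv9.png',(150,60,500,340),2)"
```

```text
18.575 F [-5.4 -1.6  5.1] open 0.0472
end [[ 0.3 36.7 59.9]]
end [[  0.2 -33.3  59.6]]
Fvice [[-5.1 -2.3  5.1]]
{'translation': [-0.0013, -0.0003, -0.0003], 'angular': [0.0, -0.004, -0.001]}
```

View pics/wv9.png

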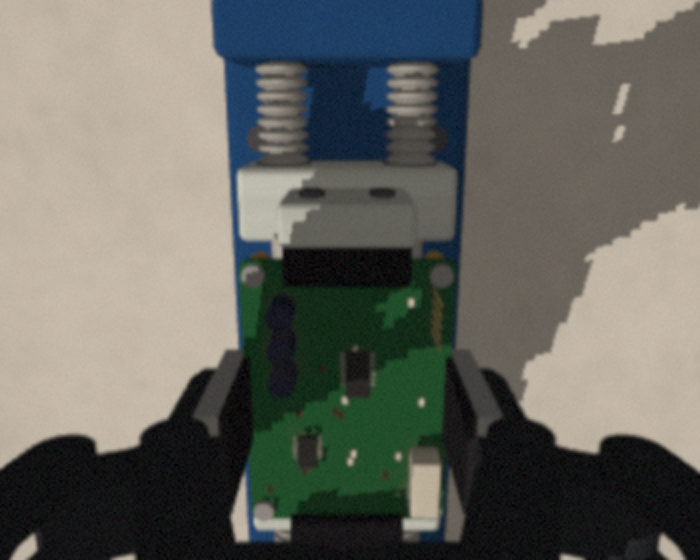

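Emit:
apply_moves --plan '[{"translation": [-0.0005, 0, -0.0006], "angular": [0, -0.004, 0], "hand": 0.042}, {"translation": [-0.001, 0, 0], "angular": [0, 0, 0], "hand": 0.042}, {"translation": [0, 0, 0], "angular": [0, 0, 0], "hand": 0.042}, {"translation": [0, 0, 0], "angular": [0, 0, 0], "hand": 0.042}]'

```text
time_s: 19.12
eef_pos: [0.5328, -0.3735, 0.0494]
eef_rot: [-0.0, 0.753, 0.658, 0.0]
wrist_force: [-3.4, 1.3, 4.1]
opening: 0.55
```

```bash
python3 -c "
from st import *
st(.0355,.060,0,1)
w=ctrl.camera('wrist');save(w,'wv10.png',(150,60,500,340),2)
w=ctrl.camera('scene');save(w,'sv10.png',(300,120,560,300),3)"
```

```text
19.125 F [-3.4  1.3  4.1] open 0.047
end [[ 0.3 35.6 59.8]]
end [[  0.2 -34.4  59.7]]
Fvice [[-3.6  0.8  4.1]]
{'translation': [-0.0001, -0.0003, -0.0002], 'angular': [0.0, -0.001, -0.001]}
```

View pics/wv10.png

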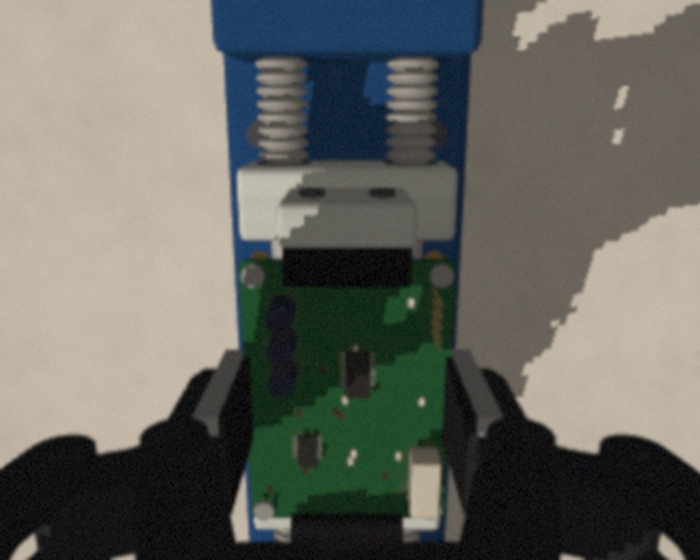

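View pics/sv10.png

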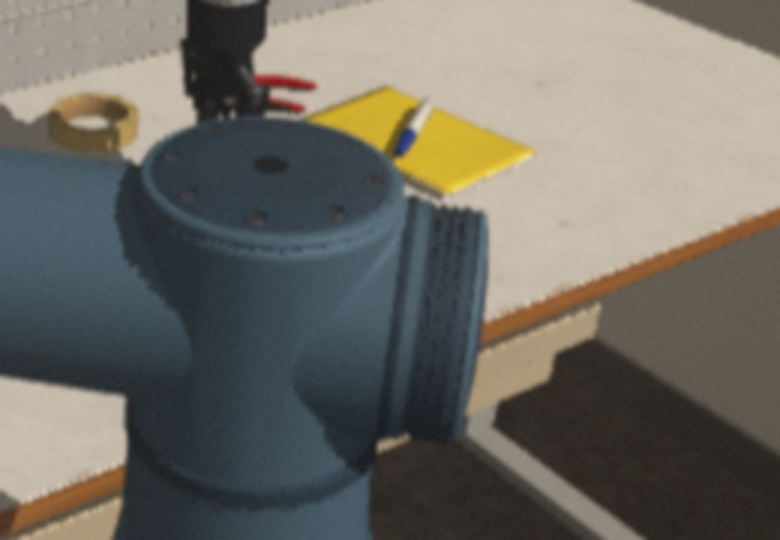

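Emit:
apply_moves --plan '[{"translation": [0, 0, -0.0004], "angular": [0, 0, 0], "hand": 0.042}, {"translation": [0, 0, 0], "angular": [0, 0, 0], "hand": 0.048}, {"translation": [0, 0, 0], "angular": [0, 0, 0], "hand": 0.054}, {"translation": [0, 0, 0], "angular": [0, 0, 0], "hand": 0.066}, {"translation": [0, 0, 0], "angular": [0, 0, 0], "hand": 0.075}, {"translation": [0, 0, 0], "angular": [0, 0, 0], "hand": 0.075}, {"translation": [0, 0, 0], "angular": [0, 0, 0], "hand": 0.075}]'

```text
time_s: 20.1
eef_pos: [0.533, -0.3737, 0.0499]
eef_rot: [0.0, 0.753, 0.658, 0.001]
wrist_force: [0.2, -0.2, 0.7]
opening: 0.879
```

```bash
python3 -c "
from st import *
st(.0355,.060,0,1)
w=ctrl.camera('wrist');save(w,'wv11.png',(150,60,500,340),2)"
```

```text
20.1 F [ 0.2 -0.2  0.7] open 0.0751
end [[ 0.5 35.4 60.3]]
end [[  0.4 -34.6  60.3]]
Fvice [[ 0.2 -0.1  0.7]]
{'translation': [0.0001, -0.0005, 0.0003], 'angular': [0.001, -0.001, -0.001]}
```

View pics/wv11.png

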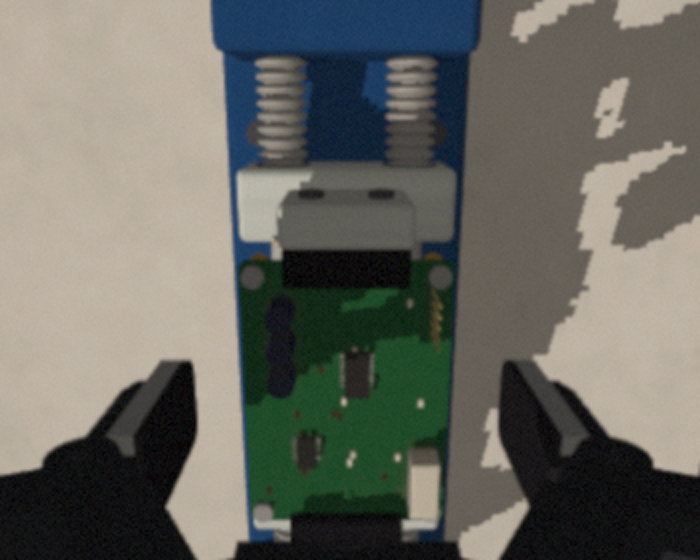

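Released and held by both jaws. I'll retreat straight up and check from above.

Emit:
apply_moves --plan '[{"translation": [0, 0, -0.02], "angular": [0, 0, 0], "hand": 0.08}, {"translation": [0, 0, -0.05], "angular": [0, 0, 0], "hand": 0.08}, {"translation": [0, 0, -0.06], "angular": [0, 0, 0], "hand": 0.08}, {"translation": [-0.04, 0, -0.05], "angular": [0, 0, 0], "hand": 0.08}, {"translation": [-0.02, 0, 0], "angular": [0, 0, 0], "hand": 0.08}, {"translation": [0, 0, 0], "angular": [0, 0, 0], "hand": 0.08}, {"translation": [0, 0, 0], "angular": [0, 0, 0], "hand": 0.08}]'

```text
time_s: 21.02
eef_pos: [0.5242, -0.4308, 0.2267]
eef_rot: [-0.002, 0.753, 0.658, 0.001]
wrist_force: [0.4, 0.4, -0.6]
opening: 0.933
```

```bash
python3 -c "
from st import *
o=ctrl.get_obs();print(o['eef_pos'],o['wrist_force'])
w=ctrl.camera('wrist');save(w,'wf.png',(240,60,400,230),4.5 if 0 else 3.5)
import pickle;pickle.dump((w,o),open('f.pkl','wb'))
import numpy as np
print(w['eye'],tov(np.array(w['eye'])))"
```

```text
[ 0.52415184 -0.43076782  0.22665138] [ 0.42488939  0.39689157 -0.6205344 ]
[ 0.53370556 -0.36227668  0.37045064] [[-0.00037607  0.01177914  0.37045064]]
```

View pics/wf.png

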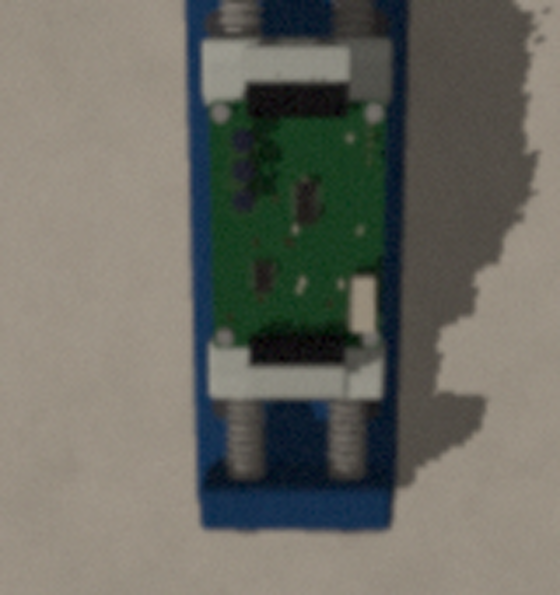

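```bash
python3 - <<'E'
from h import *
import pickle
w,o=pickle.load(open("f.pkl","rb"))
g=lambda a:np.array(a)/3.5+[240-.35,60-.35]
B=tov(plane(w,g([[220,113],[373,112],[369,339],[224,338]]),.0618))*1e3;print(B.round(1),B.mean(0).round(2))
for i in range(4):
    d=B[(i+1)%4]-B[i];print(np.linalg.norm(d).round(1),np.degrees(np.arctan2(d[1],d[0])).round(2))
N=tov(plane(w,g([[247,117],[347,115],[251,333],[343,333]]),.068))*1e3;print("nose (rest +-27)",N.round(1),N.mean(0))
print("base",(tov(plane(w,g([[190,200],[402,200]]),.013))*1e3).round(1))
E
```

```text
[[-21.5  31.9  61.8]
 [ 21.5  32.2  61.8]
 [ 21.5 -31.7  61.8]
 [-21.5 -31.3  61.8]] [1.00e-02 2.70e-01 6.18e+01]
42.9 0.29
63.8 -89.97
43.0 179.56
63.3 89.96
nose (rest +-27) [[-13.6  30.5  68. ]
 [ 13.9  31.   68. ]
 [-13.2 -29.   68. ]
 [ 13.5 -29.   68. ]] [ 0.14108906  0.8420162  68.        ]
base [[-35.3   7.7  13. ]
 [ 35.1   7.7  13. ]]
```

```bash
python3 -c "
from bench import ctrl
print(ctrl.hand_in())"
```

```text
the job is handed in; nothing more can be done
None
```

The green board is clamped in the vice, component side up and released, and the job was handed in at about 21 s of the 54 s allowed. Hand-in gave no verdict, so the result rests on my own checks.

I lifted the board from the tray by its short ends and set it on the bare bench. I then took it again by its long sides and tilted its first end into the +y jaw. With that jaw pushed open I lowered the board level into the −y jaw and let go where the spring forces balanced.

**Last picture from above:**
- **Position:** the board's centre is about 0 mm off in x and 0.3 mm off in y from my estimate of the vice's middle. The jaw lips put that middle about 0.8 mm further along y, so the real y error is likely about 0.6 mm.
- **Alignment:** it is in line with the vice to within about 0.01 rad.
- **Height and level:** I did not measure these directly. The screw spacing came out at 63 by 43 mm when I assumed the clamped height, and the two ends looked equally wide. The hand's last readings before release also put the board level, about 60 mm up at mid-laminate.
- **Jaws:** the lips are about 59.7 mm apart against 54 mm at rest, so each jaw is open about 3 mm.
- **Forces:** the wrist force is near zero and the arm is clear above the vice.

**Disagreements:** my two early measurements of the vice's middle differed by about 2 mm in x, and I settled this with a closer view. While seating the second end I saw sideways and upward forces of up to about 5 N, which were gone after release. The blue board was still in its pocket when I lifted the green one out, and the arm did not go near it again.

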